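Hook a check weight out from under a roller conveyor and set it on the scale

ROBOT

A 6-joint arm with a two-finger parallel gripper is mounted at the origin on the work surface. World frame = base frame: x ahead of the robot, y to its left, z up, the work surface at z = 0. Lengths are in m, angles in rad, forces in N, time in s.
With the tool pointing down it reaches from about 0.325 to 0.875 m from the base axis. Payload 4.4 kg.
Tool frame: the origin (TCP) lies at the very end of the fingers, on their centre line; the grasp point (between the pads) lies 19 mm behind it (bot.pinch_z is the distance from the TCP to the grasp point, in m); x points along the fingers, z is the direction in which the jaws open and shut, and the axes are right-handed (so a half turn about x gives the same grasp; the last joint's range is limited). The gripper opens to 85 mm and grips with 20 to 120 N. Pads are 22 mm wide; open, the fingers measure 114 mm over their backs; the gripper's body (76 mm by 85 mm) begins 54 mm behind the grasp point. The pads swing forward as they close: fully open they stand 13 mm farther back than shut.
Start: joints at [0.999, 0.207, 1.542, -0, 1.393, -0.15], TCP at [0.235, 0.525, 0.231] pointing down, gripper open.
Joint ranges: [-2.73, 2.73], [-0.86, 2.22], [0.23, 2.46], [-1.11, 4.25], [0.08, 2.63], [-2.82, 2.82]. Speed limits (rad/s): [2.79, 2.79, 3.14, 3.14, 3.14, 3.14].

INTERFACE

Orientations are given as a rotation vector (axis times angle).
In Python, from plant import bot, optics gives the robot as it stands.
- The arm moves only by the tool jog_arm, never from a script. Its argument "commands" is a list of rows, each an object of numbers: "rx", "ry", "rz": the turn, a rotation vector about the tool's x, y, z normalised to -1 to 1, where 1 is 90 degrees; "dx", "dy", "dz": the shift along the tool's x, y, z normalised to -1 to 1, where 1 is 300 mm; "grip": the gripper's target within -1 to 1 (fully open at 1, half-way at 0, shut at -1). In form: [{"rx": .., "ry": .., "rz": .., "dx": .., "dy": .., "dz": .., "grip": ..}, ...]. A call has 1 to 5 rows; each row is the pose to reach, as a shift and turn from the pose commanded when the call began, along the tool's axes at that moment; what a row does not reach only later rows make up. A row lasts 1/10 s, in which the tool goes at most 50 mm and 8.59 degrees, less where a joint would pass 70% of its speed; a pose out of reach is approached as far as the arm can. A call with a number of a shift or a turn outside -1 to 1 is refused whole. A call with a gripper value outside its range is refused whole. The fingers move at their own pace and stop on an object; "squeeze" is the grip in N (left out, the last holds). Time passes only in rows, so rows that repeat a pose let the fingers close. It gives the time, the measured TCP pose, the force and the opening at its end, in the units of the state.
- bot.get_obs(): the state, without advancing time (a new reading comes with each control period).
- optics.grab_frame(name): name is "scene" or "top" or "wrist"; returns the picture (400x640x3 uint8, blue, green, red); there is no depth.
- optics.camera_params(name): a dict with "fx", "fy", "cx", "cy" (pixels), "eye" and "orientation" of the camera in the world; the wrist camera has in their place "hand_eye" (4x4, takes a point from camera to tool coordinates, whose origin is the TCP and whose axes are the tool frame's). Camera axes: x right, y up, looking along -z (the intrinsics and any distortion apply to the point x, -y, -z); pixel columns grow to the right and rows downward; lengths in m; the calibration is good to about 2 mm. The wrist camera is an equidistant fisheye: a pixel r from the principal point sees the ray r / f radians off the axis. A picture is of the moment at which its call begins: read the wrist's pose just before it. camera_params takes no time and is no camera call.
- bot.job_done(): hands the job in, once; it reports no verdict.
The state is a dict: "t": time; "joint_positions": joint angles; "qd": joint speeds; "joint_torque": joint torques, N m; "ee_pos": TCP position; "tool_rot": TCP orientation; "force": force on the tool from outside, world axes, zero at the start; "ft_torque": the same for the moment, N m; "width": finger opening in m.
Only numpy, scipy, OpenCV 4.12 (cv2) and the standard library are available. Lean on these libraries where they do the work, as an engineer would, in place of code of your own. Each camera call takes 0.05 s, during which the arm holds its last target.

TASK

The small brass check weight has slid under the roller conveyor and lies against the cable trunking there. Take the reach hook, go in under the fixed yellow guard with it, feel for the trunking lightly, work the hook in behind the weight without leaning hard on the trunking, guard or conveyor, and draw the weight right out onto the open bench with the hook. Lay the hook down flat on the bench and set the weight gently, flat and in the middle of the scale's pan, leaving everything else where it is.

Things in the scene. Friction and masses are not known exactly. Their poses are not given: they have to be found in the camera images.
- weight: the brass 200 g check weight to be fetched: a plain round disc 36 mm in diameter, 24 mm high, lying flat. Origin at the centre of its underside, z up. At the start it lies on the bench under the conveyor, its rim touching the trunking or up to 1.5 mm from it
- rod: the reach hook, about 190 g, lying flat in front of the conveyor. Orange handle 120 mm long (own x), 24 mm wide (y), 24 mm high; origin under the middle of the handle. A round steel shaft leaves its +x end along own +x, axis 12 mm above the underside, and bends square at its end into a straight toe that points to own -y at the same height. See collar
- collar (a point): on the hook's shaft axis, 130 mm from the handle's middle. The shaft is 12 mm thick up to here; beyond, it and the toe are 8 mm round bar. The toe's tip is 38 mm from the shaft axis. The shaft telescopes (stiff, over 30 N) and how far it is out varies and is not measured: the toe's outermost (+x) face is somewhere between 225 and 255 mm from the handle's middle
- conveyor: fixed roller conveyor, 620 mm long (own x), 240 mm across (y), 147 mm high, 197 mm where a carton lies on it (x = 110 to 290 mm). Origin at bench level below the front face of the yellow guard, mid length; own +y leads in under the rollers (32 mm thick, undersides 115 mm up). The guard is an upright plate over the whole length, y = 0 to 4 mm, its lower edge 45 mm above the bench
- trunking (a point): mid length, mid height of the upright near face of the grey cable trunking (50 mm high, rigid) that runs under the conveyor along its x; the face is 140 mm behind the guard's front face. From guard to trunking the space is open between the legs, whose inner sides are 267 mm either side of mid length
- scale: the white portion scale, fixed, 230 mm by 220 mm, front with keypad to own -x. Origin at bench level below the middle of the pan
- pan (a point): centre of the top face of the scale's rigid stainless pan, 80 mm above the bench; the pan is 180 mm (own x) by 210 mm (y)
- jar: bystander: amber jar with a red lid, 76 mm across, 120 mm high; origin under its centre
- tape: bystander: roll of tape lying flat, 96 mm across, 48 mm high; origin under its centre
- big_weight: bystander: steel knobbed weight, 50 mm across, 76 mm high; origin under its centre
- calculator: bystander: desk calculator 105 by 150 by 16 mm; origin under its centre
- jar_lid: bystander: red jar lid 72 mm across, 14 mm high, dropped under the conveyor, at least 100 mm from the weight towards the conveyor's +x end; origin under its centre
- bearing: bystander: steel bearing ring 32 mm across, 10 mm high, on the bench under the conveyor, at least 150 mm from the weight towards the conveyor's -x end; origin under its centre

How it is judged:
On the way, in this order (a step that is already met when the one before it is completed fails the run):
1. the hook bears on the weight while the weight is still behind the guard (contact force between rod and weight above 0.15 N and y of weight in the frame of conveyor above 0.03 m), for 0.1 s.
2. the weight has come right out in front of the guard onto the bench, drawn by the hook and not touched by the fingers (y of weight in the frame of conveyor below -0.03 m and height (world z) of weight below 0.008 m and not (contact force between the fingers and weight above 0.1 N)), for 0.1 s.
At the end, for the whole second after the job is handed in: The weight rests flat (within 0.1 rad) on the scale's pan, its centre within 30 mm of the pan's, and the hook lies flat on the bench; both are still (horizontal distance between weight and pan below 0.03 m and z of weight in the frame of pan between -0.004 and 0.004 m and angle between each of weight, rod's own z axis and vertical below 0.1 rad and linear speed of each of weight, rod below 0.02 m/s and height (world z) of rod below 0.01 m); the robot touches nothing.
It fails at once if the hook or the weight is pressed against the trunking, guard or conveyor with more than 20 N (contact force between any of rod, weight and conveyor above 20 N).
It fails at once if the robot itself pushes the conveyor with more than 20 N (contact force between the arm and conveyor above 20 N).
It fails at once if the fingers touch the weight before it is out from behind the guard (y of weight in the frame of conveyor above -0.02 m and height (world z) of weight below 0.05 m and contact force between the fingers and weight above 0.1 N).
It fails at once if the weight is banged or pressed down on the scale with more than 40 N (contact force between weight and scale above 40 N).
It fails at once if a bystander (jar, tape, big weight, calculator, jar lid, bearing) is moved by more than 15 mm (distance of any of jar, tape, big_weight, calculator, jar_lid, bearing from where it was at the start of the episode above 0.015 m).
It also fails if it takes over 70 s, if anything falls off the work surface, if the arm or the gripper's body presses on something with over 40 N, if the wrist force passes 120 N, or if a joint passes its speed limit or range.

## Working session

There is one attempt and no reset: what is moved stays moved. The work goes in short steps, Python scripts to look and compute and a tool call to move; the robot and the scene stay as the last step left them, time stands still between calls to the robot, and variables do not carry over. Pictures are saved under pics/ and viewed, and the job is handed in when it is done.

Besides the shell and the picture viewer there is one more tool, called after "Emit:" by a JSON object that holds its "fn" and its "kwargs", one argument or row to a line. jog_arm: Moves the arm, as the interface text tells. Scaled input: -1 to 1 covers 300 mm each way for a shift and 90 degrees each way for a turn. Its arguments: {"type":"object","properties":{"commands":{"type":"array"},"squeeze":{"type":"number"}},"required":["commands"]}

```bash
ls; mkdir -p pics; python3 - <<'E'
from plant import bot, optics
import cv2, numpy as np
print(bot.get_obs()); print(bot.pinch_z)
for n in ["scene","top","wrist"]:
    print(n, optics.camera_params(n))
    cv2.imwrite(f"pics/{n}0.png", optics.grab_frame(n))
E
```

```text
pics
{'t': 0.0, 'joint_positions': array([ 9.98512875e-01,  2.07444269e-01,  1.54297065e+00,  1.54200797e-05,
        1.39350550e+00, -1.50473700e-01]), 'qd': array([ 4.87997181e-05, -7.01399153e-04,  3.81217719e-05, -7.88791919e-05,
        1.48680441e-03, -2.29378937e-04]), 'joint_torque': array([-1.95465371e-03, -3.83031821e+01, -2.91586196e+01, -2.40316449e-04,
        1.07223279e-02,  2.41412113e-05]), 'ee_pos': array([0.23498486, 0.52395364, 0.23010407]), 'tool_rot': array([-0.89418011,  1.38189859,  0.89262831]), 'force': array([-0.80744631,  0.48059115, -0.11992042]), 'ft_torque': array([ 0.05905314,  0.0317635 , -0.0081119 ]), 'width': 0.08548507955475962}
0.0187
scene {'fx': 365.81699536218633, 'fy': 365.81699536218633, 'cx': 321.8082978605206, 'cy': 200.58676386591173, 'eye': array([0.361567  , 0.59757717, 0.62040302]), 'orientation': array([ 0.18347138, -1.25408192, -2.62626413])}
top {'fx': 482.93460084970116, 'fy': 482.93460084970116, 'cx': 321.9768771719306, 'cy': 197.4699492772398, 'eye': array([ 0.33878516, -0.02552044,  1.2163495 ]), 'orientation': array([ 0.12213494, -0.13906409, -1.56746007])}
wrist {'fx': 309.70691628693146, 'fy': 309.70691628693146, 'cx': 312.0199681387326, 'cy': 197.1172793352407, 'hand_eye': array([[-7.97458190e-04,  2.76431031e-01, -9.61033428e-01,
        -1.42060851e-01],
       [-1.49755461e-03,  9.61032325e-01,  2.76431957e-01,
         6.92814712e-02],
       [ 9.99998561e-01,  1.65964296e-03, -3.52412534e-04,
        -1.67486429e-04],
       [ 0.00000000e+00,  0.00000000e+00,  0.00000000e+00,
         1.00000000e+00]])}
```

View pics/scene0.png

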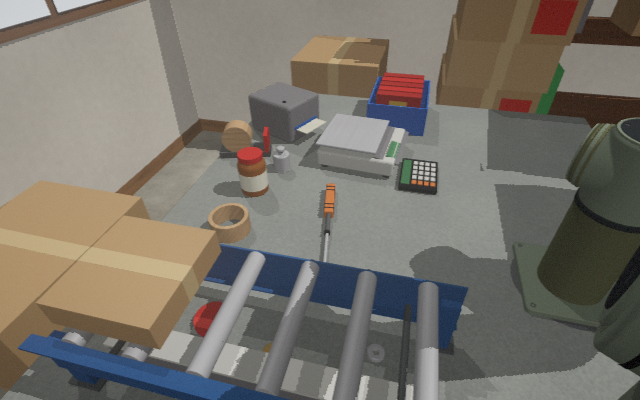

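View pics/top0.png

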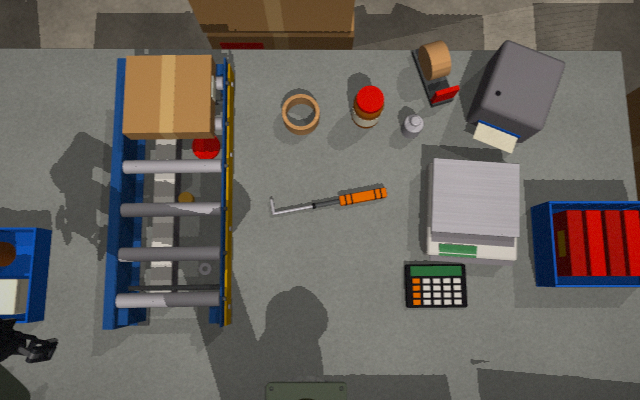

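View pics/wrist0.png

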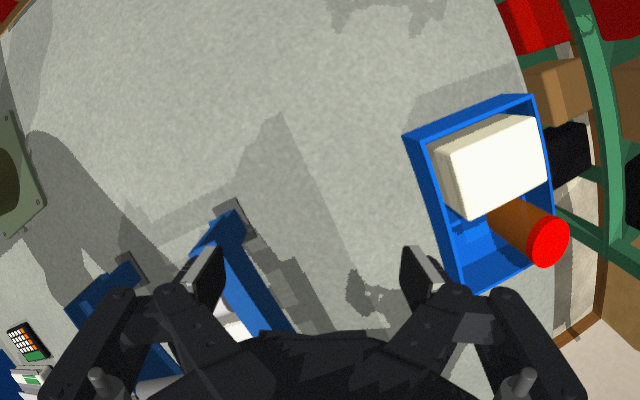

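```bash
cat > h.py <<'E'
import numpy as np, cv2
from scipy.spatial.transform import Rotation as R
from plant import bot, optics
def cam(name, obs=None):
    p=optics.camera_params(name)
    if 'eye' in p: return p, R.from_rotvec(p['orientation']).as_matrix(), p['eye']
    T=np.eye(4); T[:3,:3]=R.from_rotvec(obs['tool_rot']).as_matrix(); T[:3,3]=obs['ee_pos']
    T=T@p['hand_eye']; return p,T[:3,:3],T[:3,3]
def ray(name,u,v,obs=None):
    p,M,e=cam(name,obs)
    a=(u-p['cx'])/p['fx']; b=(v-p['cy'])/p['fy']
    if name=='wrist':
        r=np.hypot(a,b); s=np.sin(r)/r if r>1e-9 else 1
        d=np.array([a*s,-b*s,-np.cos(r)])
    else: d=np.array([a,-b,-1.])
    return e,M@(d/np.linalg.norm(d))
def onz(name,u,v,z,obs=None):
    e,d=ray(name,u,v,obs); return e+d*(z-e[2])/d[2]
def proj(name,P,obs=None):
    p,M,e=cam(name,obs); q=M.T@(np.asarray(P)-e)
    x,y,z=q[0],-q[1],-q[2]
    if name=='wrist':
        r=np.arctan2(np.hypot(x,y),z); h=np.hypot(x,y); return np.array([p['cx']+p['fx']*r*x/h,p['cy']+p['fy']*r*y/h])
    return np.array([p['cx']+p['fx']*x/z,p['cy']+p['fy']*y/z])
E
python3 - <<'E'
import cv2
a=cv2.imread('pics/top0.png'); b=cv2.imread('pics/scene0.png')
cv2.imwrite('pics/topc.png',cv2.resize(a[40:340,90:410],None,fx=2.5,fy=2,interpolation=cv2.INTER_CUBIC)[:,:])
cv2.imwrite('pics/scenec.png',cv2.resize(b[170:400,180:480],None,fx=2.6,fy=2.6,interpolation=cv2.INTER_CUBIC))
E
```

```text
(no output)
```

View pics/topc.png

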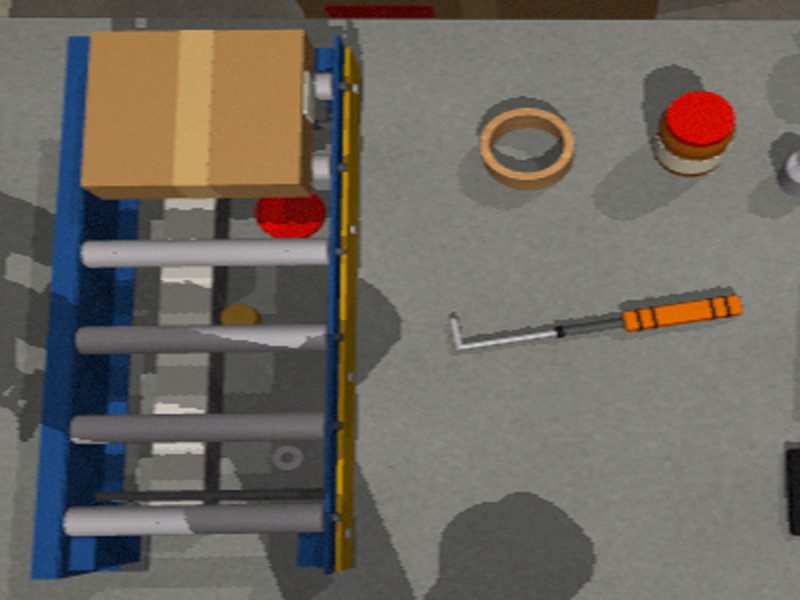

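View pics/scenec.png

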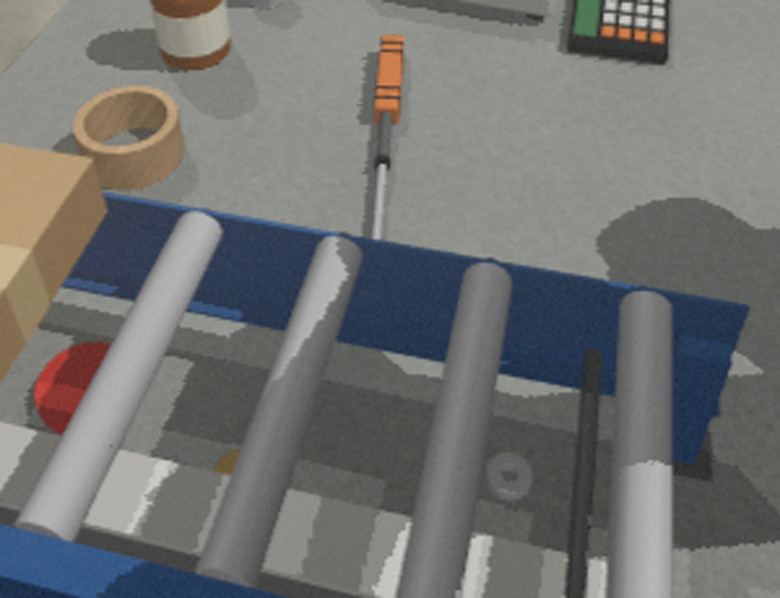

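```bash
python3 - <<'E'
from h import *
a=cv2.imread('pics/top0.png'); hsv=cv2.cvtColor(a,cv2.COLOR_BGR2HSV)
H,S,V=cv2.split(hsv)
# yellow guard: right edge per row
m=((H>20)&(H<32)&(S>150)&(V>60)); m[:,:200]=0; m[:,245:]=0
rows=[(v,np.where(m[v])[0]) for v in range(50,340)]
rows=[(v,c.min(),c.max()) for v,c in rows if len(c)>1]
print(rows[0],rows[-1],len(rows))
r=np.array(rows)
P=np.array([onz('top',c+0.5,v,0.045)[:2] for v,_,c in rows])
k=np.polyfit(P[:,0],P[:,1],1)
for _ in range(3):
    e=np.abs(P[:,1]-np.polyval(k,P[:,0])); k=np.polyfit(P[e<0.004][:,0],P[e<0.004][:,1],1)
print('guard line y=',k,'xrange',P[0],P[-1], 'resid',e.std())
def blob(m,minA=10):
    n,l,s,c=cv2.connectedComponentsWithStats(m.astype(np.uint8))
    return [(s[i].tolist(),c[i].round(1).tolist()) for i in range(1,n) if s[i][4]>=minA]
print('brass',blob((H>12)&(H<26)&(S>120)&(np.indices(H.shape)[1]>170)&(np.indices(H.shape)[1]<205)&(V>40)))
print('orange',blob((H>5)&(H<18)&(S>180)&(V>120)&(np.indices(H.shape)[1]>320)&(np.indices(H.shape)[1]<400)))
for y in range(188,212): print(y,[tuple(a[y,x]) if 0 else f"{H[y,x]}/{S[y,x]}/{V[y,x]}" for x in range(170,202,2)])
E
```

```text
(64, np.int64(228), np.int64(229)) (325, np.int64(224), np.int64(226)) 261
guard line y= [0.01672942 0.17427239] xrange [0.88364813 0.1991588 ] [0.2314124  0.18655202] resid 0.0020565067810990566
brass [([189, 0, 16, 32, 290], [199.0, 11.2]), ([171, 55, 34, 84, 2843], [187.5, 96.3]), ([178, 192, 16, 10, 136], [185.5, 197.1])]
orange [([363, 107, 20, 10, 48], [372.9, 112.9]), ([339, 188, 48, 18, 424], [362.4, 196.1])]
188 ['17/17/107', '10/21/107', '21/23/77', '30/9/30', '135/13/40', '0/7/39', '30/11/68', '24/18/70', '20/11/68', '40/9/84', '17/20/89', '45/12/87', '36/15/84', '38/12/87', '35/18/85', '20/23/68']
189 ['18/24/108', '21/17/104', '21/22/80', '173/26/39', '173/24/43', '150/5/50', '40/11/68', '24/18/69', '25/20/78', '24/15/86', '40/9/85', '18/15/86', '15/12/88', '12/15/84', '30/6/83', '53/15/69']
190 ['13/21/108', '17/17/107', '15/26/78', '170/21/37', '150/33/47', '165/10/51', '30/11/68', '36/19/67', '20/9/87', '18/15/84', '30/15/85', '40/9/85', '30/16/80', '36/16/81', '36/15/86', '30/15/69']
191 ['18/23/109', '18/24/106', '21/23/76', '10/21/37', '163/41/44', '30/10/51', '23/
[... 3678 characters left out ...]
59/10/173', '174/7/172', '173/12/174', '163/10/174']
209 ['150/9/108', '144/12/108', '160/7/104', '160/14/110', '170/7/112', '160/7/110', '170/5/146', '156/7/172', '156/7/175', '170/9/177', '0/9/178', '158/12/177', '144/7/172', '150/7/177', '156/7/178', '170/9/180']
210 ['143/10/104', '150/7/105', '160/7/103', '160/7/105', '165/5/104', '159/17/107', '158/10/103', '156/12/104', '150/10/104', '170/7/106', '165/9/173', '163/10/174', '154/12/176', '165/9/175', '165/11/178', '163/10/176']
211 ['170/8/99', '165/10/100', '170/8/98', '165/5/101', '0/11/97', '150/5/99', '150/13/97', '170/8/100', '158/10/99', '162/12/104', '165/10/98', '150/10/101', '156/7/172', '173/6/173', '162/7/175', '161/12/176']
```

```bash
python3 - <<'E'
from h import *
a=cv2.imread('pics/top0.png'); H,S,V=cv2.split(cv2.cvtColor(a,cv2.COLOR_BGR2HSV))
print('weight',onz('top',185.3,199.3,.024), 'top edge',onz('top',185.5,191.8,.024),'left',onz('top',178.3,199,.024),'right bottom',onz('top',194.5,199,.0))
# guard ends
for z in (.045,.1,.147):
  print(z,onz('top',229,64,z),onz('top',226,325,z))
# trunking dark face cols in rows
for v in (160,180,225,240,260):
  print(v,[int(V[v,c]) for c in range(140,200,1)])
# hook mask: orange fit
m=((H>5)&(H<18)&(S>150)&(V>100)).astype(np.uint8); m[:,:330]=0;m[:,395:]=0;m[:180]=0;m[215:]=0
print(cv2.minAreaRect(cv2.findNonZero(m)), cv2.boundingRect(m))
for (u,v,z) in ((339.5,197,.024),(386.5,194,.024),(273,207,.012),(272,198,.012),(312,203,.012)): print((u,v),onz('top',u,v,z))
# others
m=((H<5)|(H>175))&(S>170)&(V>80); n,l,s,c=cv2.connectedComponentsWithStats(m.astype(np.uint8)); print([(s[i].tolist(),c[i].round(1).tolist()) for i in range(1,n) if s[i][4]>100])
print('lid',onz('top',206,148,.014),'bearing',onz('top',205,269,.01),'pan',[onz('top',u,v,.08).round(3).tolist() for u,v in ((434,159),(519,164),(517,241),(429,237))])
print('calc',onz('top',436,286,.016),'tape',onz('top',300,114,.048))
print('scene weight',onz('scene',268,346,.024))
E
python3 -c "
import cv2
a=cv2.imread('pics/top0.png')
cv2.imwrite('pics/hook.png',cv2.resize(a[170:230,255:400],None,fx=5.5,fy=5.5,interpolation=cv2.INTER_CUBIC))
cv2.imwrite('pics/sc.png',cv2.resize(a[150:310,400:540],None,fx=3.5,fy=3.5,interpolation=cv2.INTER_CUBIC))"
```

```text
weight [0.53420941 0.30240124 0.024     ] top edge [0.55321662 0.30276153 0.024     ] left [0.53496366 0.31984327 0.024     ] right bottom [0.53892216 0.28568898 0.        ]
0.045 [0.88364369 0.20044288 0.045     ] [0.23141533 0.18772483 0.045     ]
0.1 [0.85806019 0.18983291 0.1       ] [0.23645682 0.17771203 0.1       ]
0.147 [0.83619793 0.18076621 0.147     ] [0.240765   0.16915564 0.147     ]
160 [97, 96, 97, 97, 98, 100, 96, 98, 100, 99, 100, 99, 98, 102, 102, 100, 101, 100, 99, 100, 101, 103, 101, 103, 100, 105, 105, 107, 109, 107, 101, 110, 107, 109, 110, 108, 108, 108, 109, 108, 112, 110, 115, 111, 112, 112, 114, 115, 116, 114, 115, 115, 118, 119, 115, 115, 117, 116, 111, 117]
180 [79, 84, 82, 68, 56, 66, 65, 63, 67, 68, 64, 68, 65, 65, 106, 168, 198, 200, 198, 198, 199, 200, 197, 171, 130, 132, 170, 199, 202, 203, 202, 203, 199, 202, 160, 81, 35, 36, 35, 38, 37, 59, 64, 66, 66, 67, 69, 68, 69, 67, 67, 65, 77, 87, 83, 87, 86, 87, 87, 88]
225 [73, 62, 71, 77, 79, 81, 81, 75, 66, 66, 65, 67, 82, 104, 105, 105, 109, 107, 108, 110, 110, 105, 111, 107, 108, 107, 105, 111, 107, 108
[... 910 characters left out ...]
2, 198) [0.53955356 0.08754182 0.012     ]
(312, 203) [ 0.52678851 -0.01348806  0.012     ]
[([432, 85, 27, 19, 252], [445.5, 93.5]), ([356, 86, 28, 28, 595], [369.7, 98.9]), ([192, 136, 28, 23, 494], [205.7, 147.7]), ([566, 210, 24, 66, 1055], [576.4, 242.8]), ([585, 210, 22, 66, 1069], [595.5, 242.7]), ([604, 210, 24, 66, 1049], [614.9, 242.7]), ([623, 210, 17, 66, 887], [632.5, 239.8])]
lid [0.66904617 0.25829494 0.014     ] bearing [0.36239311 0.24996169 0.01      ] pan [[0.624, -0.31, 0.08], [0.612, -0.516, 0.08], [0.425, -0.498, 0.08], [0.435, -0.29, 0.08]]
calc [ 0.32030146 -0.31782851  0.016     ] tape [0.74862153 0.01688274 0.048     ]
scene weight [0.5476249  0.29690444 0.024     ]
```

View pics/hook.png

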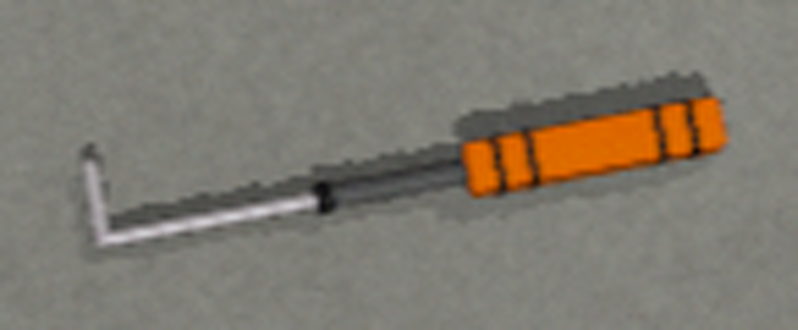

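View pics/sc.png

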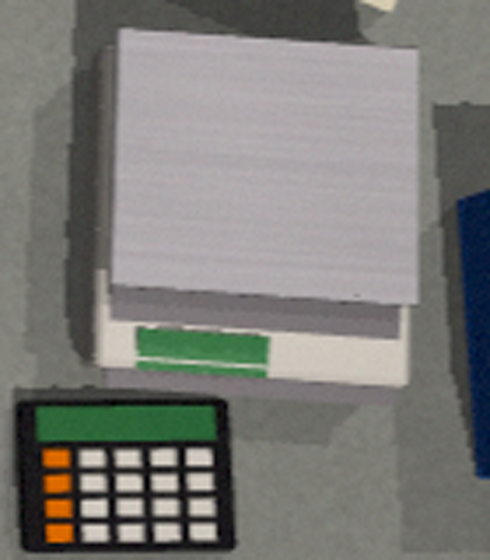

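```bash
python3 - <<'E'
from h import *
k=5.5; f=lambda x,y:(255+(x+.5)/k-.5,170+(y+.5)/k-.5)
for n,x,y,z in (('h_front',465,169,.024),('h_back',726,125,.024),('collar',323,197,.012),('corner',102,240,.012),('tip',90,148,.012)):
    print(n,onz('top',*f(x,y),z).round(4))
for v,c0,c1 in ((180,181,175),(225,179.3,173.5),(240,179,173)):
  print('trunk bottom',onz('top',c0,v,0).round(4),'top',onz('top',c1,v,.05).round(4))
# guard line separately in halves
E
```

```text
h_front [ 0.5317 -0.0815  0.024 ]
h_back [ 0.5521 -0.2009  0.024 ]
collar [ 0.5206 -0.0168  0.012 ]
corner [0.5008 0.0841 0.012 ]
tip [0.5434 0.0902 0.012 ]
trunk bottom [0.5882 0.3222 0.    ] top [0.578  0.3226 0.05  ]
trunk bottom [0.4725 0.3211 0.    ] top [0.467  0.3209 0.05  ]
trunk bottom [0.4347 0.3201 0.    ] top [0.4307 0.3203 0.05  ]
```

```bash
cat >> h.py <<'E'
def down(zdir_xy):
    """tool x down, tool z along given horizontal dir"""
    z=np.array([zdir_xy[0],zdir_xy[1],0.]); z/=np.linalg.norm(z); x=np.array([0,0,-1.]); y=np.cross(z,x)
    return np.stack([x,y,z],1)
def plan(pos,Rt=None,obs=None):
    o=obs or bot.get_obs(); M=R.from_rotvec(o['tool_rot']).as_matrix()
    s=M.T@(np.asarray(pos)-o['ee_pos'])/.3
    print('at',o['ee_pos'].round(4),'t',round(o['t'],2),'F',o['force'].round(2),'w',round(o['width'],4))
    print('shift dx,dy,dz',s.round(3),'rows',np.linalg.norm(s)*300/50)
    if Rt is not None:
        rv=R.from_matrix(M.T@Rt).as_rotvec(); print('turn',(rv/(np.pi/2)).round(3),'rows',np.linalg.norm(np.degrees(rv))/8.59)
E
python3 - <<'E'
from h import *
o=bot.get_obs(); print(R.from_rotvec(o['tool_rot']).as_matrix().round(3))
d=np.array([-.0411,.2253]);d/=np.linalg.norm(d)
zz=np.array([d[1],-d[0]])
for s in (1,-1):
    print(s*zz); plan([.5419,-.1412,.12],down(s*zz))
E
```

```text
[[-0.001 -0.912  0.409]
 [-0.002  0.409  0.912]
 [-1.     0.    -0.002]]
[0.98376495 0.17946178]
at [0.2351 0.5241 0.2304] t 0.15 F [-0.27 -0.07 -0.07] w 0.0857
shift dx,dy,dz [ 0.37  -1.841 -1.604] rows 14.81771363510765
turn [ 0.617 -0.001  0.   ] rows 6.460184520081035
[-0.98376495 -0.17946178]
at [0.2351 0.5241 0.2304] t 0.15 F [-0.27 -0.07 -0.07] w 0.0857
shift dx,dy,dz [ 0.37  -1.841 -1.604] rows 14.81771363510765
turn [-1.383e+00 -0.000e+00 -1.000e-03] rows 14.494427128307073
```

Emit:
{"fn": "jog_arm", "kwargs": {
  "commands": [
    {"dy": -0.7,"dz": -0.61,"rx": 0.4},
    {"dy": -0.7,"dz": -0.61,"rx": 0.4},
    {"dy": -0.7,"dz": -0.61,"rx": 0.4},
    {"dy": -0.7,"dz": -0.61,"rx": 0.4},
    {"dy": -0.7,"dz": -0.61,"rx": 0.4}
  ]
}}

```text
invalid input
```

```bash
cat > tgt.py <<'E'
from h import *
d=np.array([-.0411,.2253]);d/=np.linalg.norm(d)
zz=np.array([d[1],-d[0]]); hc=np.array([.5419,-.1412]); g=hc-.025*d
E
python3 - <<'E'
from tgt import *
print(g); plan([*g,.15],down(zz)); print(bot.get_obs()['joint_positions'].round(2))
E
```

```text
[ 0.54638654 -0.16579412]
at [0.2351 0.5241 0.2304] t 0.15 F [-0.27 -0.07 -0.07] w 0.0857
shift dx,dy,dz [ 0.27  -1.888 -1.673] rows 15.222247211633054
turn [ 0.617 -0.001  0.   ] rows 6.460184520081035
[ 1.    0.21  1.54  0.    1.39 -0.15]
```

Perhaps every number must be present in each row.

Emit:
{"fn": "jog_arm", "kwargs": {
  "commands": [
    {"rx": 0.4,"ry": 0,"rz": 0,"dx": 0,"dy": -0.7,"dz": -0.61,"grip": 1},
    {"rx": 0.4,"ry": 0,"rz": 0,"dx": 0,"dy": -0.7,"dz": -0.61,"grip": 1},
    {"rx": 0.4,"ry": 0,"rz": 0,"dx": 0,"dy": -0.7,"dz": -0.61,"grip": 1},
    {"rx": 0.4,"ry": 0,"rz": 0,"dx": 0,"dy": -0.7,"dz": -0.61,"grip": 1},
    {"rx": 0.4,"ry": 0,"rz": 0,"dx": 0,"dy": -0.7,"dz": -0.61,"grip": 1}
  ]
}}

```text
t: 0.65
ee_pos: [0.3403, 0.2958, 0.231]
tool_rot: [-0.406, 1.532, 0.406]
force: [2.1, -0.6, -0.3]
width: 0.0852
```

```bash
python3 - <<'E'
from tgt import *
plan([*g,.15],down(zz)); print(bot.get_obs()['joint_positions'].round(2))
E
```

```text
at [0.3403 0.2958 0.231 ] t 0.65 F [ 2.06 -0.58 -0.34] w 0.0852
shift dx,dy,dz [ 0.27  -1.677 -0.165] rows 10.238853263780692
turn [ 0.215 -0.     0.   ] rows 2.2535358157903715
[ 0.52 -0.06  1.83 -0.    1.37  0.  ]
```

Emit:
{"fn": "jog_arm", "kwargs": {
  "commands": [
    {"rx": 0.2,"ry": 0,"rz": 0,"dx": 0,"dy": -0.85,"dz": -0.08,"grip": 1},
    {"rx": 0.2,"ry": 0,"rz": 0,"dx": 0,"dy": -0.85,"dz": -0.08,"grip": 1},
    {"rx": 0.2,"ry": 0,"rz": 0,"dx": 0,"dy": -0.85,"dz": -0.08,"grip": 1},
    {"rx": 0.2,"ry": 0,"rz": 0,"dx": 0,"dy": -0.85,"dz": -0.08,"grip": 1},
    {"rx": 0.2,"ry": 0,"rz": 0,"dx": 0,"dy": -0.85,"dz": -0.08,"grip": 1}
  ]
}}

```text
t: 1.15
ee_pos: [0.4439, 0.0681, 0.2313]
tool_rot: [-0.162, 1.564, 0.162]
force: [1.2, 1.2, 0.9]
width: 0.0851
```

```bash
python3 - <<'E'
from tgt import *
plan([*g,.1],down(zz)); print(bot.get_obs()['joint_positions'].round(2))
E
```

```text
at [0.4439 0.0681 0.2313] t 1.15 F [1.17 1.15 0.86] w 0.0851
shift dx,dy,dz [ 0.438 -0.833  0.174] rows 5.742076508881085
turn [ 0.016  0.    -0.   ] rows 0.17262637934115488
[-0.04 -0.07  1.83  0.    1.37 -0.25]
```

Emit:
{"fn": "jog_arm", "kwargs": {
  "commands": [
    {"rx": 0.016,"ry": 0,"rz": 0,"dx": 0.35,"dy": -0.833,"dz": 0.174,"grip": 1},
    {"rx": 0.016,"ry": 0,"rz": 0,"dx": 0.35,"dy": -0.833,"dz": 0.174,"grip": 1},
    {"rx": 0.016,"ry": 0,"rz": 0,"dx": 0.35,"dy": -0.833,"dz": 0.174,"grip": 1},
    {"rx": 0.016,"ry": 0,"rz": 0,"dx": 0.35,"dy": -0.833,"dz": 0.174,"grip": 1},
    {"rx": 0.016,"ry": 0,"rz": 0,"dx": 0.35,"dy": -0.833,"dz": 0.174,"grip": 1}
  ]
}}

```text
t: 1.65
ee_pos: [0.5365, -0.1436, 0.1351]
tool_rot: [-0.142, 1.566, 0.142]
force: [1.1, -0.1, 1.0]
width: 0.0857
```

Emit:
{"fn": "jog_arm", "kwargs": {
  "commands": [
    {"rx": 0,"ry": 0,"rz": 0,"dx": 0,"dy": 0,"dz": 0,"grip": 1},
    {"rx": 0,"ry": 0,"rz": 0,"dx": 0,"dy": 0,"dz": 0,"grip": 1}
  ]
}}

```text
t: 1.85
ee_pos: [0.5355, -0.1423, 0.1347]
tool_rot: [-0.139, 1.569, 0.142]
force: [-0.0, 0.4, -0.5]
width: 0.0851
```

```bash
python3 - <<'E'
from tgt import *
plan([*g,.004],down(zz)); o=bot.get_obs(); print(o['joint_positions'].round(2))
f=optics.grab_frame('wrist'); cv2.imwrite('pics/w1.png',f)
for n,z,s in (('back',.024,-.06),('front',.024,.06),('collar',.012,.13),('corner',.012,.233)): print(n,proj('wrist',[*(hc+s*d),z],o).round(1))
print('corner meas',proj('wrist',[.5008,.0841,.012],o),'tip',proj('wrist',[.5434,.0902,.012],o))
E
```

```text
at [ 0.5355 -0.1423  0.1347] t 1.85 F [-0.03  0.4  -0.49] w 0.0851
shift dx,dy,dz [ 0.435 -0.085  0.023] rows 2.664885068557511
turn [-0.001 -0.002 -0.001] rows 0.024582566214802443
[-0.42  0.26  1.68  0.    1.2  -0.6 ]
back [319.  257.6]
front [319.4 122.6]
collar [319.   41.5]
corner [318.2 -60.2]
corner meas [318.26091272 -56.78330724] tip [366.15974836 -53.30198945]
```

View pics/w1.png

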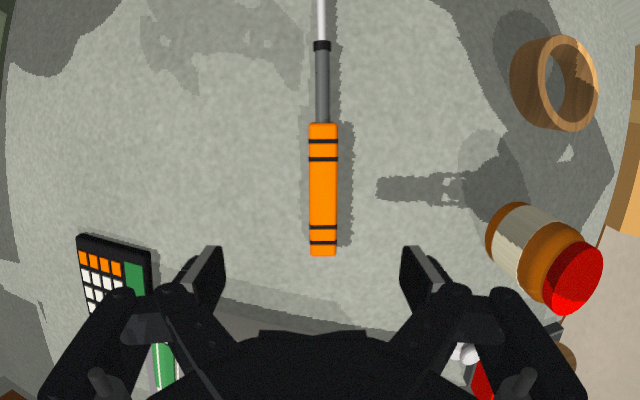

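```bash
python3 - <<'E'
from tgt import *
o=bot.get_obs(); f=cv2.imread('pics/w1.png'); H,S,V=cv2.split(cv2.cvtColor(f,cv2.COLOR_BGR2HSV))
m=((H>5)&(H<20)&(S>200)&(V>150)).astype(np.uint8); m[:,:290]=0; m[:,350:]=0
r=cv2.minAreaRect(cv2.findNonZero(m)); print(r)
b=onz('wrist',323,256,.024,o); a=onz('wrist',322.5,123,.024,o); c=onz('wrist',321.3,46,.012,o); e=onz('wrist',320.3,2,.012,o)
print(a,b,c,e,np.linalg.norm(a-b)); print('mid',(a+b)/2, 'dir',np.arctan2(-(e-b)[0],(e-b)[1]),np.arctan2(-(a-b)[0],(a-b)[1]))
E
```

```text
((322.5, 189.0), (132.0, 27.0), 90.0)
[ 0.53402548 -0.08126685  0.024     ] [ 0.55665527 -0.19766962  0.024     ] [ 0.52147987 -0.01598553  0.012     ] [0.51343721 0.02421775 0.012     ] 0.11858208560874703
mid [ 0.54534037 -0.13946823  0.024     ] dir 0.19236628455147342 0.19201427081453168
```

```bash
python3 - <<'E'
from tgt import *
plan([.549,-.1645,.004],down([.982,.19]))
E
```

```text
at [ 0.5358 -0.1414  0.1357] t 1.9 F [-0.68  0.37  0.27] w 0.0853
shift dx,dy,dz [ 0.439 -0.084  0.03 ] rows 2.68653795052018
turn [-0.007 -0.001 -0.001] rows 0.07017172451901216
```

Emit:
{"fn": "jog_arm", "kwargs": {
  "commands": [
    {"rx": -0.007,"ry": 0,"rz": 0,"dx": 0.1,"dy": -0.084,"dz": 0.03,"grip": 1},
    {"rx": -0.007,"ry": 0,"rz": 0,"dx": 0.2,"dy": -0.084,"dz": 0.03,"grip": 1},
    {"rx": -0.007,"ry": 0,"rz": 0,"dx": 0.3,"dy": -0.084,"dz": 0.03,"grip": 1},
    {"rx": -0.007,"ry": 0,"rz": 0,"dx": 0.36,"dy": -0.084,"dz": 0.03,"grip": 1},
    {"rx": -0.007,"ry": 0,"rz": 0,"dx": 0.36,"dy": -0.084,"dz": 0.03,"grip": 1}
  ]
}}

```text
t: 2.4
ee_pos: [0.5472, -0.1622, 0.0262]
tool_rot: [-0.15, 1.57, 0.155]
force: [-0.4, -0.4, 0.6]
width: 0.0853
```

```bash
python3 - <<'E'
from tgt import *
plan([.549,-.1645,.004],down([.982,.19]))
f=optics.grab_frame('wrist'); cv2.imwrite('pics/w2.png',f)
E
```

```text
at [ 0.5472 -0.1622  0.0262] t 2.4 F [-0.4  -0.37  0.64] w 0.0853
shift dx,dy,dz [ 0.074 -0.009  0.005] rows 0.44855040203088087
turn [ 0.002 -0.003 -0.002] rows 0.04433539252253645
```

View pics/w2.png

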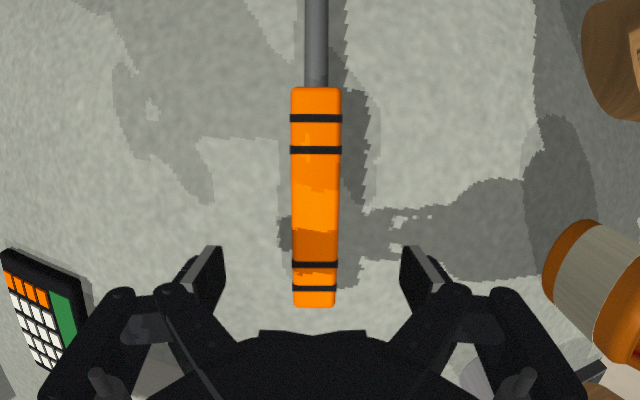

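Emit:
{"fn": "jog_arm", "kwargs": {
  "commands": [
    {"rx": 0,"ry": 0,"rz": 0,"dx": 0.04,"dy": -0.005,"dz": 0.008,"grip": 1},
    {"rx": 0,"ry": 0,"rz": 0,"dx": 0.071,"dy": -0.005,"dz": 0.008,"grip": 1},
    {"rx": 0,"ry": 0,"rz": 0,"dx": 0.071,"dy": -0.005,"dz": 0.008,"grip": 1},
    {"rx": 0,"ry": 0,"rz": 0,"dx": 0.071,"dy": -0.005,"dz": 0.008,"grip": -1},
    {"rx": 0,"ry": 0,"rz": 0,"dx": 0.071,"dy": -0.005,"dz": 0.008,"grip": -1}
  ],
  "squeeze": 80
}}

```text
t: 2.95
ee_pos: [0.5527, -0.1662, 0.0073]
tool_rot: [-0.151, 1.565, 0.151]
force: [0.1, 0.3, 0.5]
width: 0.0589
```

Emit:
{"fn": "jog_arm", "kwargs": {
  "commands": [
    {"rx": 0,"ry": 0,"rz": 0,"dx": 0,"dy": 0,"dz": 0,"grip": -1},
    {"rx": 0,"ry": 0,"rz": 0,"dx": 0,"dy": 0,"dz": 0,"grip": -1},
    {"rx": 0,"ry": 0,"rz": 0,"dx": 0,"dy": 0,"dz": 0,"grip": -1},
    {"rx": 0,"ry": 0,"rz": 0,"dx": 0,"dy": 0,"dz": 0,"grip": -1}
  ],
  "squeeze": 80
}}

```text
t: 3.35
ee_pos: [0.553, -0.1664, 0.0076]
tool_rot: [-0.152, 1.564, 0.15]
force: [-0.6, -0.3, 3.2]
width: 0.0221
```

```bash
python3 - <<'E'
from tgt import *
f=optics.grab_frame('wrist'); cv2.imwrite('pics/w3.png',f)
f=optics.grab_frame('top'); cv2.imwrite('pics/t3.png',cv2.resize(f[130:260,250:450],None,fx=4,fy=4))
print(bot.get_obs())
E
```

```text
{'t': 3.45, 'joint_positions': array([-4.42034272e-01,  4.86810369e-01,  1.68816435e+00, -1.87502497e-04,
        9.65139130e-01, -6.34333023e-01]), 'qd': array([-0.00103968, -0.00020242, -0.00027009,  0.00122943,  0.00056011,
       -0.00151815]), 'joint_torque': array([ 2.63848510e-01, -4.04959488e+01, -2.05350208e+01,  1.36893326e-01,
       -3.25141847e-02,  1.09797649e-02]), 'ee_pos': array([ 0.55298822, -0.16639926,  0.00758555]), 'tool_rot': array([-0.15174824,  1.56431994,  0.15034801]), 'force': array([ 0.1069553 , -0.38868461,  4.00289066]), 'ft_torque': array([-0.0824851 ,  0.05896009, -0.01019784]), 'width': 0.022033671087880083}
```

View pics/w3.png

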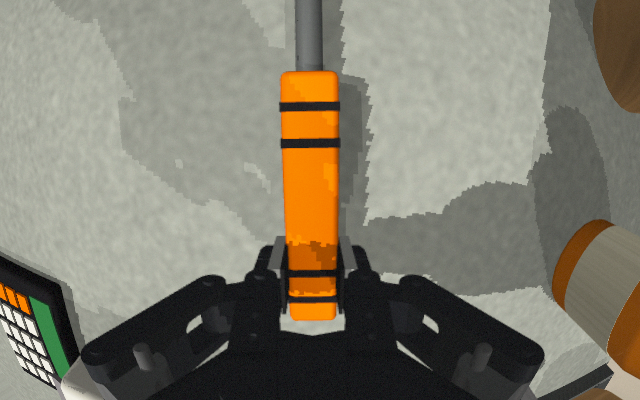

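Emit:
{"fn": "jog_arm", "kwargs": {
  "commands": [
    {"rx": 0,"ry": 0,"rz": 0,"dx": -0.03,"dy": 0,"dz": 0,"grip": -1},
    {"rx": 0,"ry": 0,"rz": 0,"dx": -0.06,"dy": 0,"dz": 0,"grip": -1},
    {"rx": 0,"ry": 0,"rz": 0,"dx": -0.06,"dy": 0,"dz": 0,"grip": -1}
  ]
}}

```text
t: 3.75
ee_pos: [0.5533, -0.1663, 0.0263]
tool_rot: [-0.152, 1.563, 0.15]
force: [0.5, -0.2, -0.5]
width: 0.0221
```

```bash
python3 - <<'E'
from tgt import *
o=bot.get_obs(); print(o['ee_pos'],R.from_rotvec(o['tool_rot']).as_matrix().round(3))
f=optics.grab_frame('top'); cv2.imwrite('pics/t4.png',f); cv2.imwrite('pics/t4c.png',cv2.resize(f[160:240,250:410],None,fx=5,fy=5,interpolation=cv2.INTER_CUBIC))
f=optics.grab_frame('scene'); cv2.imwrite('pics/s4.png',cv2.resize(f[150:300,240:420],None,fx=4,fy=4,interpolation=cv2.INTER_CUBIC))
E
```

```text
[ 0.55331358 -0.16631907  0.0262796 ] [[ 0.002 -0.191  0.982]
 [-0.001  0.982  0.191]
 [-1.    -0.001  0.002]]
```

View pics/t4c.png

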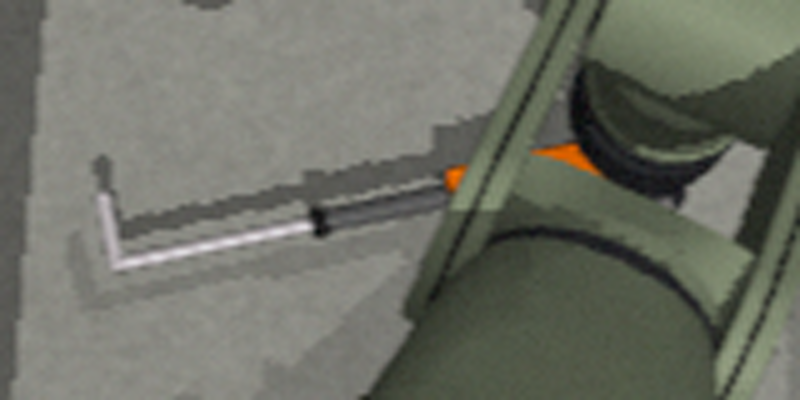

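View pics/s4.png

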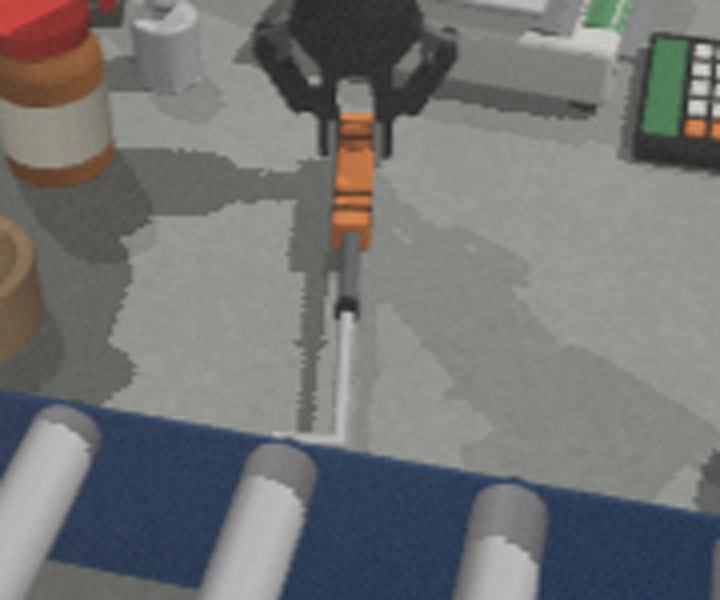

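```bash
cat >> h.py <<'E'
def tri(u1,u2,n1='top',n2='scene',obs=None):
    a,d1=ray(n1,*u1,obs); b,d2=ray(n2,*u2,obs)
    A=np.stack([d1,-d2],1); s=np.linalg.lstsq(A,b-a,rcond=None)[0]
    p,q=a+d1*s[0],b+d2*s[1]; return (p+q)/2, np.linalg.norm(p-q)
E
python3 - <<'E'
from tgt import *
o=bot.get_obs(); M=R.from_rotvec(o['tool_rot']).as_matrix(); t=o['ee_pos']
f=lambda x,y:(250+(x+.5)/5-.5,160+(y+.5)/5-.5); g=lambda x,y:(240+(x+.5)/4-.5,150+(y+.5)/4-.5)
c=onz('top',*f(116,265),.031); ti=onz('top',*f(99,156),.031); k=onz('top',*f(320,221),.031)
for n,p in (('corner',c),('tip',ti),('collar',k)): print(n,p.round(4),'tool',(M.T@(p-t)).round(4))
print('tri corner',tri(f(116,265),g(343,440)),'collar',tri(f(320,221),g(347,306)))
E
```

```text
corner [0.4998 0.0832 0.031 ] tool [-0.0059  0.2547 -0.0041]
tip [0.5546 0.0925 0.031 ] tool [-0.0059  0.2533  0.0515]
collar [ 0.5218 -0.0177  0.031 ] tool [-0.0059  0.1515 -0.0017]
tri corner (array([0.49940944, 0.08330566, 0.02922469]), np.float64(0.0012170494949643508)) collar (array([ 0.52196657, -0.01763701,  0.03098592]), np.float64(0.00030151487498369646))
```

```bash
python3 - <<'E'
from tgt import *
plan([.468,-.105,.0125],down([1,.005]))
E
```

```text
at [ 0.5525 -0.166   0.0252] t 3.85 F [-0.2  -0.63 -2.53] w 0.0223
shift dx,dy,dz [ 0.042  0.253 -0.238] rows 2.0994256179617534
turn [0.119 0.    0.   ] rows 1.2502339003741403
```

Emit:
{"fn": "jog_arm", "kwargs": {
  "commands": [
    {"rx": 0.06,"ry": 0,"rz": 0,"dx": 0,"dy": 0.08,"dz": -0.08,"grip": -1},
    {"rx": 0.119,"ry": 0,"rz": 0,"dx": 0.02,"dy": 0.17,"dz": -0.16,"grip": -1},
    {"rx": 0.119,"ry": 0,"rz": 0,"dx": 0.042,"dy": 0.253,"dz": -0.238,"grip": -1},
    {"rx": 0.119,"ry": 0,"rz": 0,"dx": 0.042,"dy": 0.253,"dz": -0.238,"grip": -1},
    {"rx": 0.119,"ry": 0,"rz": 0,"dx": 0.042,"dy": 0.253,"dz": -0.238,"grip": -1}
  ]
}}

```text
t: 4.35
ee_pos: [0.4666, -0.1044, 0.0117]
tool_rot: [-0.004, 1.572, 0.005]
force: [-0.2, -0.2, -0.6]
width: 0.0222
```

```bash
python3 - <<'E'
from tgt import *
o=bot.get_obs(); print(o['ee_pos'],o['force'],R.from_rotvec(o['tool_rot']).as_matrix().round(3))
f=optics.grab_frame('top'); cv2.imwrite('pics/t5.png',f); cv2.imwrite('pics/t5c.png',cv2.resize(f[150:290,160:320],None,fx=4.5,fy=4.2,interpolation=cv2.INTER_CUBIC))
f=optics.grab_frame('wrist'); cv2.imwrite('pics/w5.png',f)
E
```

```text
[ 0.46659515 -0.10436601  0.0116889 ] [-0.20521563 -0.16456159 -0.60335589] [[-0.001 -0.006  1.   ]
 [ 0.001  1.     0.006]
 [-1.     0.001 -0.001]]
```

View pics/t5c.png

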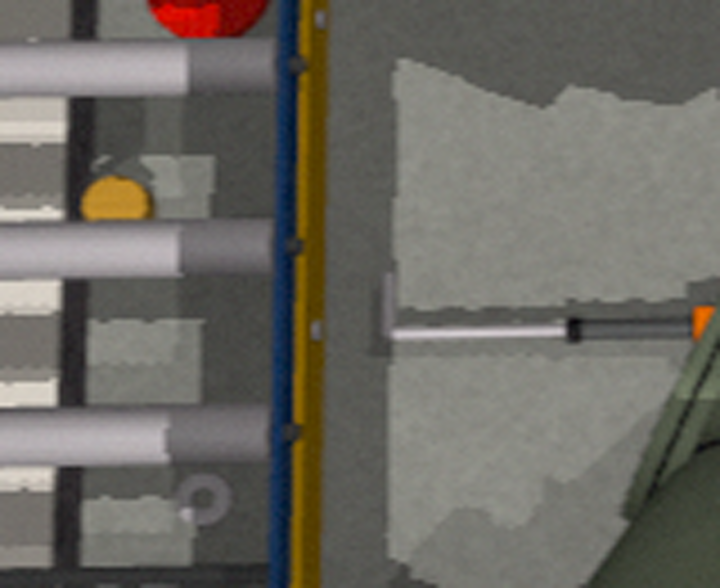

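View pics/w5.png

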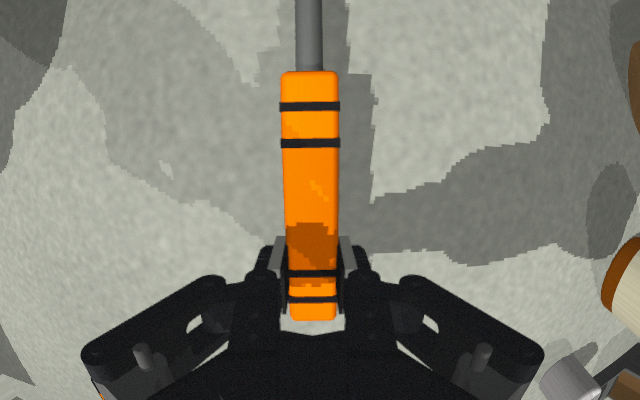

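```bash
python3 - <<'E'
from tgt import *
f=lambda x,y:(160+(x+.5)/4.5-.5,150+(y+.5)/4.2-.5)
for n,x,y,z in (('corner',387,334,.016),('tip',387,271,.016),('face',381,334,.016),('w top edge',117,174,.024),('w left',81,203,.024),('w right',153,203,.024),('guardlow',326,200,.045),('trunkbot',88,300,0)): print(n,onz('top',*f(x,y),z).round(4))
E
```

```text
corner [0.4603 0.1515 0.016 ]
tip [0.4979 0.1525 0.016 ]
face [0.4603 0.1549 0.016 ]
w top edge [0.5551 0.3026 0.024 ]
w left [0.5376 0.3217 0.024 ]
w right [0.5376 0.2819 0.024 ]
guardlow [0.5359 0.1824 0.045 ]
trunkbot [0.4825 0.3219 0.    ]
```

Emit:
{"fn": "jog_arm", "kwargs": {
  "commands": [
    {"rx": 0,"ry": 0,"rz": 0,"dx": 0,"dy": 0.1,"dz": 0,"grip": -1},
    {"rx": 0,"ry": 0,"rz": 0,"dx": 0,"dy": 0.2,"dz": 0,"grip": -1},
    {"rx": 0,"ry": 0,"rz": 0,"dx": 0,"dy": 0.3,"dz": 0,"grip": -1},
    {"rx": 0,"ry": 0,"rz": 0,"dx": 0,"dy": 0.4,"dz": 0,"grip": -1},
    {"rx": 0,"ry": 0,"rz": 0,"dx": 0,"dy": 0.48,"dz": 0,"grip": -1}
  ]
}}

```text
t: 4.95
ee_pos: [0.4689, 0.0398, 0.013]
tool_rot: [-0.004, 1.568, 0.004]
force: [0.9, 0.4, -1.9]
width: 0.0221
```

Emit:
{"fn": "jog_arm", "kwargs": {
  "commands": [
    {"rx": 0,"ry": 0,"rz": 0,"dx": 0,"dy": 0,"dz": 0,"grip": -1},
    {"rx": 0,"ry": 0,"rz": 0,"dx": 0,"dy": 0,"dz": 0,"grip": -1}
  ]
}}

```text
t: 5.15
ee_pos: [0.4685, 0.0387, 0.0128]
tool_rot: [-0.006, 1.569, 0.005]
force: [-0.2, -0.0, -2.1]
width: 0.0218
```

```bash
python3 - <<'E'
from tgt import *
o=bot.get_obs(); print(o['ee_pos'],o['force'],o['ft_torque'],R.from_rotvec(o['tool_rot']).as_matrix().round(3)[:,1])
f=optics.grab_frame('top'); cv2.imwrite('pics/t6.png',f); cv2.imwrite('pics/t6c.png',cv2.resize(f[150:290,140:300],None,fx=4.5,fy=4.2,interpolation=cv2.INTER_CUBIC))
E
```

```text
[0.46852722 0.03866752 0.01276218] [-0.16283915 -0.04732035 -2.05720116] [-0.10809539  0.0117895   0.00135902] [-0.007  1.    -0.001]
```

View pics/t6c.png

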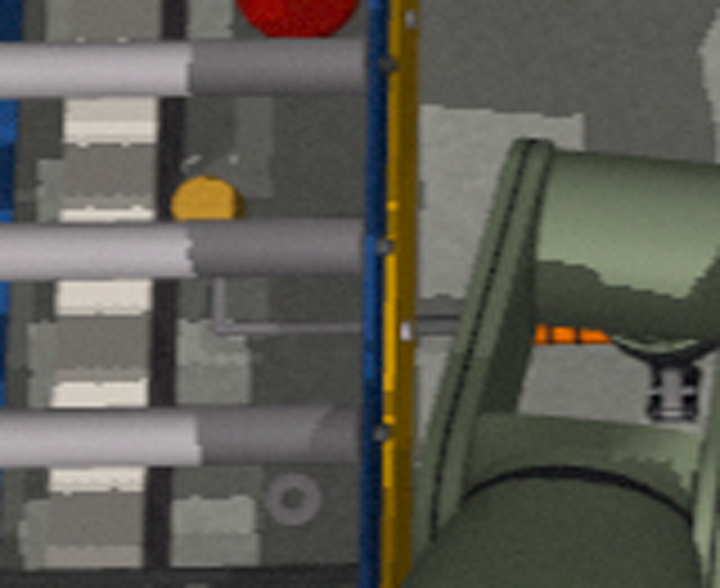

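Emit:
{"fn": "jog_arm", "kwargs": {
  "commands": [
    {"rx": 0,"ry": 0,"rz": 0,"dx": 0,"dy": 0.015,"dz": 0,"grip": -1},
    {"rx": 0,"ry": 0,"rz": 0,"dx": 0,"dy": 0.03,"dz": 0,"grip": -1},
    {"rx": 0,"ry": 0,"rz": 0,"dx": 0,"dy": 0.045,"dz": 0,"grip": -1},
    {"rx": 0,"ry": 0,"rz": 0,"dx": 0,"dy": 0.052,"dz": 0,"grip": -1},
    {"rx": 0,"ry": 0,"rz": 0,"dx": 0,"dy": 0.052,"dz": 0,"grip": -1}
  ]
}}

```text
t: 5.7
ee_pos: [0.4668, 0.0547, 0.0123]
tool_rot: [-0.005, 1.571, 0.005]
force: [-0.2, 1.3, -1.5]
width: 0.0222
```

Emit:
{"fn": "jog_arm", "kwargs": {
  "commands": [
    {"rx": 0,"ry": 0,"rz": 0,"dx": 0,"dy": 0.002,"dz": 0,"grip": -1},
    {"rx": 0,"ry": 0,"rz": 0,"dx": 0,"dy": 0.004,"dz": 0,"grip": -1},
    {"rx": 0,"ry": 0,"rz": 0,"dx": 0,"dy": 0.006,"dz": 0,"grip": -1},
    {"rx": 0,"ry": 0,"rz": 0,"dx": 0,"dy": 0.006,"dz": 0,"grip": -1}
  ]
}}

```text
t: 6.1
ee_pos: [0.4669, 0.0563, 0.0123]
tool_rot: [-0.004, 1.571, 0.004]
force: [-0.4, 0.2, -1.7]
width: 0.0221
```

Emit:
{"fn": "jog_arm", "kwargs": {
  "commands": [
    {"rx": 0,"ry": 0,"rz": 0,"dx": 0,"dy": 0.002,"dz": 0,"grip": -1},
    {"rx": 0,"ry": 0,"rz": 0,"dx": 0,"dy": 0.004,"dz": 0,"grip": -1},
    {"rx": 0,"ry": 0,"rz": 0,"dx": 0,"dy": 0.006,"dz": 0,"grip": -1},
    {"rx": 0,"ry": 0,"rz": 0,"dx": 0,"dy": 0.006,"dz": 0,"grip": -1}
  ]
}}

```text
t: 6.5
ee_pos: [0.4668, 0.0581, 0.0123]
tool_rot: [-0.004, 1.571, 0.004]
force: [-0.7, -0.4, -2.6]
width: 0.0224
```

Emit:
{"fn": "jog_arm", "kwargs": {
  "commands": [
    {"rx": 0,"ry": 0,"rz": 0,"dx": 0,"dy": 0.002,"dz": 0,"grip": -1},
    {"rx": 0,"ry": 0,"rz": 0,"dx": 0,"dy": 0.004,"dz": 0,"grip": -1},
    {"rx": 0,"ry": 0,"rz": 0,"dx": 0,"dy": 0.004,"dz": 0,"grip": -1}
  ]
}}

```text
t: 6.8
ee_pos: [0.4669, 0.0593, 0.0123]
tool_rot: [-0.004, 1.571, 0.004]
force: [0.4, -0.2, -1.1]
width: 0.022
```

Emit:
{"fn": "jog_arm", "kwargs": {
  "commands": [
    {"rx": 0,"ry": 0,"rz": 0,"dx": 0,"dy": 0.002,"dz": 0,"grip": -1},
    {"rx": 0,"ry": 0,"rz": 0,"dx": 0,"dy": 0.004,"dz": 0,"grip": -1},
    {"rx": 0,"ry": 0,"rz": 0,"dx": 0,"dy": 0.004,"dz": 0,"grip": -1}
  ]
}}

```text
t: 7.1
ee_pos: [0.4668, 0.0605, 0.0123]
tool_rot: [-0.004, 1.571, 0.004]
force: [-1.0, -0.2, -2.4]
width: 0.0221
```

Emit:
{"fn": "jog_arm", "kwargs": {
  "commands": [
    {"rx": 0,"ry": 0,"rz": 0,"dx": 0,"dy": 0.002,"dz": 0,"grip": -1},
    {"rx": 0,"ry": 0,"rz": 0,"dx": 0,"dy": 0.003,"dz": 0,"grip": -1},
    {"rx": 0,"ry": 0,"rz": 0,"dx": 0,"dy": 0.003,"dz": 0,"grip": -1}
  ]
}}

```text
t: 7.4
ee_pos: [0.4668, 0.0614, 0.0123]
tool_rot: [-0.004, 1.571, 0.004]
force: [0.5, -0.4, -1.5]
width: 0.022
```

```bash
python3 - <<'E'
from tgt import *
F=[]
f=optics.grab_frame('top'); cv2.imwrite('pics/t7.png',f); cv2.imwrite('pics/t7c.png',cv2.resize(f[180:250,160:240],None,fx=9,fy=8,interpolation=cv2.INTER_CUBIC))
o=bot.get_obs(); print(o['ee_pos'],o['force'])
E
```

```text
[0.46684838 0.06138262 0.01227517] [-0.03445822  0.18349854 -1.98689558]
```

View pics/t7c.png

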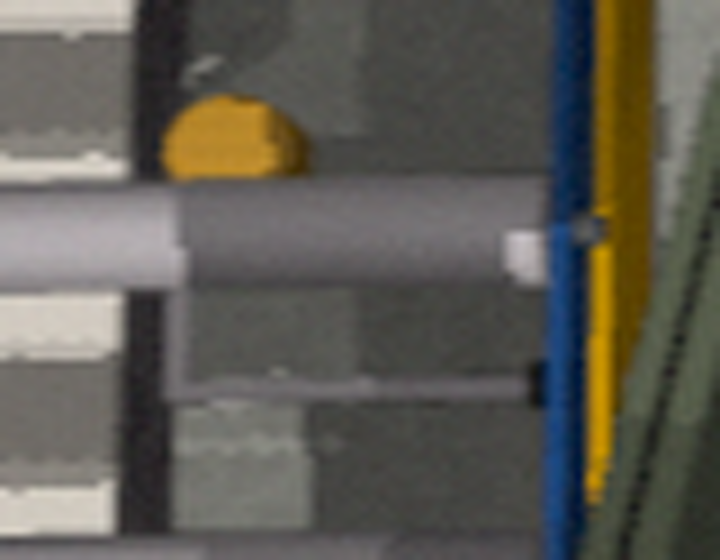

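Emit:
{"fn": "jog_arm", "kwargs": {
  "commands": [
    {"rx": 0,"ry": 0,"rz": 0,"dx": 0,"dy": 0.002,"dz": 0,"grip": -1},
    {"rx": 0,"ry": 0,"rz": 0,"dx": 0,"dy": 0.003,"dz": 0,"grip": -1},
    {"rx": 0,"ry": 0,"rz": 0,"dx": 0,"dy": 0.003,"dz": 0,"grip": -1}
  ]
}}

```text
t: 7.75
ee_pos: [0.4669, 0.0619, 0.0123]
tool_rot: [-0.005, 1.571, 0.004]
force: [0.1, -2.5, -2.2]
width: 0.0219
```

Emit:
{"fn": "jog_arm", "kwargs": {
  "commands": [
    {"rx": 0,"ry": 0,"rz": 0,"dx": 0,"dy": 0.002,"dz": 0,"grip": -1},
    {"rx": 0,"ry": 0,"rz": 0,"dx": 0,"dy": 0.003,"dz": 0,"grip": -1},
    {"rx": 0,"ry": 0,"rz": 0,"dx": 0,"dy": 0.003,"dz": 0,"grip": -1}
  ]
}}

```text
t: 8.05
ee_pos: [0.467, 0.0619, 0.0124]
tool_rot: [-0.007, 1.571, 0.003]
force: [-0.5, -5.5, -1.4]
width: 0.022
```

```bash
python3 - <<'E'
from tgt import *
print(onz('top',179.2,228,.0165),onz('top',179.2,220,.0165))
o=bot.get_obs(); print(o['ee_pos'],o['force'],o['ft_torque'])
E
```

```text
[0.46316241 0.31631126 0.0165    ] [0.48316475 0.31725679 0.0165    ]
[0.46698175 0.06193931 0.0123584 ] [-0.53332201 -5.485236   -1.44569147] [-1.08128866  0.09075341  0.03985046]
```

Emit:
{"fn": "jog_arm", "kwargs": {
  "commands": [
    {"rx": 0,"ry": 0,"rz": 0,"dx": 0,"dy": -0.006,"dz": 0,"grip": -1},
    {"rx": 0,"ry": 0,"rz": 0,"dx": 0,"dy": -0.006,"dz": 0.015,"grip": -1},
    {"rx": 0,"ry": 0,"rz": 0,"dx": 0,"dy": -0.006,"dz": 0.03,"grip": -1},
    {"rx": 0,"ry": 0,"rz": 0,"dx": 0,"dy": -0.006,"dz": 0.045,"grip": -1},
    {"rx": 0,"ry": 0,"rz": 0,"dx": 0,"dy": -0.0055,"dz": 0.055,"grip": -1}
  ]
}}

```text
t: 8.55
ee_pos: [0.4842, 0.0618, 0.0124]
tool_rot: [-0.004, 1.57, 0.005]
force: [-0.3, -0.7, -1.7]
width: 0.0221
```

Emit:
{"fn": "jog_arm", "kwargs": {
  "commands": [
    {"rx": 0,"ry": 0,"rz": 0,"dx": 0,"dy": 0,"dz": 0.01,"grip": -1},
    {"rx": 0,"ry": 0,"rz": 0,"dx": 0,"dy": 0.0,"dz": 0.02,"grip": -1},
    {"rx": 0,"ry": 0,"rz": 0,"dx": 0,"dy": 0.0,"dz": 0.03,"grip": -1},
    {"rx": 0,"ry": 0,"rz": 0,"dx": 0,"dy": 0.0,"dz": 0.03,"grip": -1}
  ]
}}

```text
t: 8.95
ee_pos: [0.4927, 0.0618, 0.0123]
tool_rot: [-0.004, 1.571, 0.005]
force: [-0.2, -0.7, -2.0]
width: 0.0219
```

```bash
python3 - <<'E'
from tgt import *
o=bot.get_obs(); print(o['ee_pos'],o['force'],o['ft_torque'])
f=optics.grab_frame('top'); cv2.imwrite('pics/t8c.png',cv2.resize(f[170:240,160:240],None,fx=9,fy=8,interpolation=cv2.INTER_CUBIC))
E
```

```text
[0.49271728 0.06175743 0.01230763] [-0.24936245 -0.68284602 -2.00440107] [-0.06444229  0.04088645  0.06001724]
```

View pics/t8c.png

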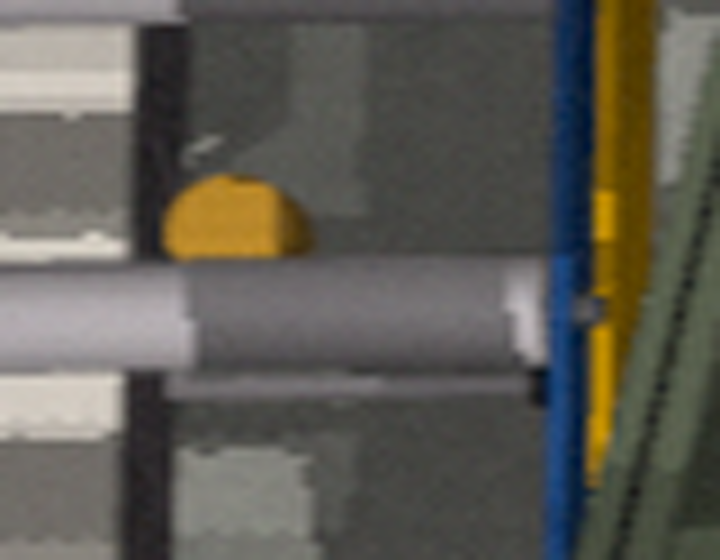

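Emit:
{"fn": "jog_arm", "kwargs": {
  "commands": [
    {"rx": 0,"ry": 0,"rz": 0,"dx": 0,"dy": 0,"dz": 0.01,"grip": -1},
    {"rx": 0,"ry": 0,"rz": 0,"dx": 0,"dy": 0.0,"dz": 0.02,"grip": -1},
    {"rx": 0,"ry": 0,"rz": 0,"dx": 0,"dy": 0.0,"dz": 0.03,"grip": -1},
    {"rx": 0,"ry": 0,"rz": 0,"dx": 0,"dy": 0.0005,"dz": 0.035,"grip": -1}
  ]
}}

```text
t: 9.4
ee_pos: [0.5032, 0.0619, 0.0123]
tool_rot: [-0.004, 1.571, 0.005]
force: [-0.6, 0.4, -2.0]
width: 0.0219
```

```bash
cat > look.py <<'E'
import sys
from tgt import *
o=bot.get_obs(); print(o['t'],o['ee_pos'].round(4),o['force'].round(2),o['ft_torque'].round(2))
f=optics.grab_frame('top'); cv2.imwrite(f'pics/{sys.argv[1]}.png',cv2.resize(f[150:240,160:240],None,fx=8,fy=6.5,interpolation=cv2.INTER_CUBIC))
E
python3 look.py a1
```

```text
9.4 [0.5032 0.0619 0.0123] [-0.6   0.45 -1.97] [0.08 0.08 0.26]
```

View pics/a1.png

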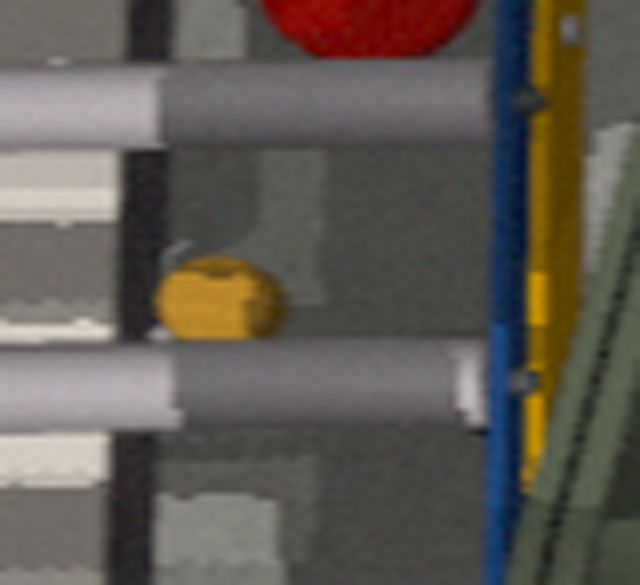

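Emit:
{"fn": "jog_arm", "kwargs": {
  "commands": [
    {"rx": 0,"ry": 0,"rz": 0,"dx": 0,"dy": 0,"dz": 0.01,"grip": -1},
    {"rx": 0,"ry": 0,"rz": 0,"dx": 0,"dy": 0.0,"dz": 0.02,"grip": -1},
    {"rx": 0,"ry": 0,"rz": 0,"dx": 0,"dy": 0.0,"dz": 0.03,"grip": -1},
    {"rx": 0,"ry": 0,"rz": 0,"dx": 0,"dy": 0.0005,"dz": 0.04,"grip": -1},
    {"rx": 0,"ry": 0,"rz": 0,"dx": 0,"dy": 0.0005,"dz": 0.05,"grip": -1}
  ]
}}

```text
t: 9.95
ee_pos: [0.5182, 0.0621, 0.0123]
tool_rot: [-0.004, 1.571, 0.004]
force: [-1.1, 1.9, -1.7]
width: 0.0222
```

```bash
python3 look.py a2
```

```text
9.95 [0.5182 0.0621 0.0123] [-1.14  1.94 -1.68] [0.02 0.05 0.11]
```

View pics/a2.png

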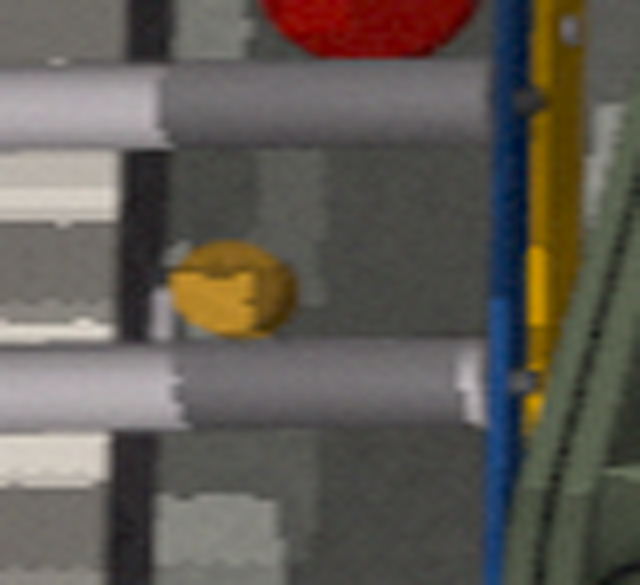

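Emit:
{"fn": "jog_arm", "kwargs": {
  "commands": [
    {"rx": 0,"ry": 0,"rz": 0,"dx": 0,"dy": 0,"dz": 0.01,"grip": -1},
    {"rx": 0,"ry": 0,"rz": 0,"dx": 0,"dy": 0.0,"dz": 0.02,"grip": -1},
    {"rx": 0,"ry": 0,"rz": 0,"dx": 0,"dy": 0.0,"dz": 0.03,"grip": -1},
    {"rx": 0,"ry": 0,"rz": 0,"dx": 0,"dy": 0.0005,"dz": 0.04,"grip": -1},
    {"rx": 0,"ry": 0,"rz": 0,"dx": 0,"dy": 0.0005,"dz": 0.05,"grip": -1}
  ]
}}

```text
t: 10.5
ee_pos: [0.5332, 0.0623, 0.0123]
tool_rot: [-0.004, 1.571, 0.004]
force: [-0.1, 0.7, -1.6]
width: 0.0221
```

```bash
python3 look.py a3
```

```text
10.5 [0.5332 0.0623 0.0123] [-0.06  0.7  -1.59] [-0.03  0.16  0.19]
```

View pics/a3.png

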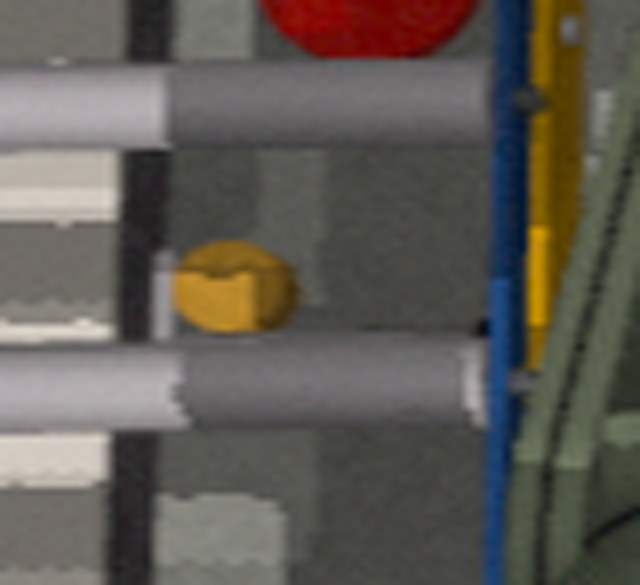

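Emit:
{"fn": "jog_arm", "kwargs": {
  "commands": [
    {"rx": 0,"ry": 0,"rz": 0,"dx": 0,"dy": -0.008,"dz": 0,"grip": -1},
    {"rx": 0.01,"ry": 0,"rz": 0,"dx": 0,"dy": -0.025,"dz": -0.013,"grip": -1},
    {"rx": 0.02,"ry": 0,"rz": 0,"dx": 0,"dy": -0.05,"dz": -0.027,"grip": -1},
    {"rx": 0.03,"ry": 0,"rz": 0,"dx": 0,"dy": -0.075,"dz": -0.04,"grip": -1},
    {"rx": 0.04,"ry": 0,"rz": 0,"dx": 0,"dy": -0.1,"dz": -0.053,"grip": -1}
  ]
}}

```text
t: 11.05
ee_pos: [0.5165, 0.0314, 0.0123]
tool_rot: [0.046, 1.571, -0.046]
force: [1.0, 1.2, -1.5]
width: 0.0216
```

```bash
python3 look.py a4
```

```text
11.05 [0.5165 0.0314 0.0123] [ 1.01  1.19 -1.52] [ 0.14 -0.04  0.07]
```

View pics/a4.png

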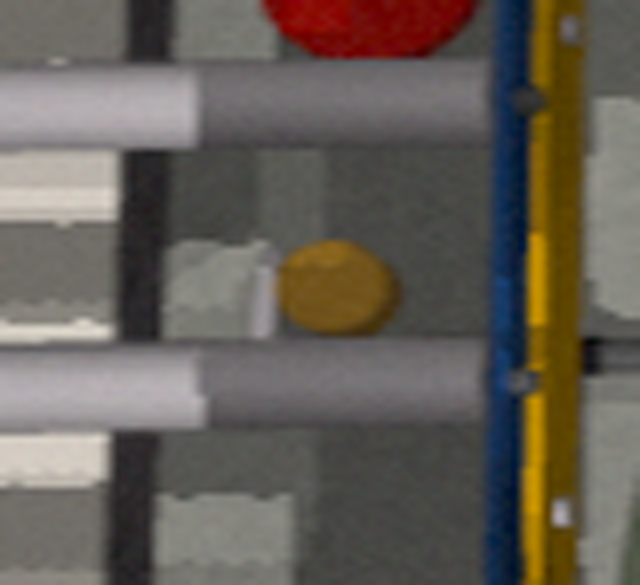

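Emit:
{"fn": "jog_arm", "kwargs": {
  "commands": [
    {"rx": 0,"ry": 0,"rz": 0,"dx": 0,"dy": -0.04,"dz": 0.002,"grip": -1},
    {"rx": 0,"ry": 0,"rz": 0,"dx": 0,"dy": -0.08,"dz": 0.004,"grip": -1},
    {"rx": 0,"ry": 0,"rz": 0,"dx": 0,"dy": -0.12,"dz": 0.006,"grip": -1},
    {"rx": 0,"ry": 0,"rz": 0,"dx": 0,"dy": -0.16,"dz": 0.008,"grip": -1},
    {"rx": 0,"ry": 0,"rz": 0,"dx": 0,"dy": -0.2,"dz": 0.01,"grip": -1}
  ]
}}

```text
t: 11.6
ee_pos: [0.5168, -0.0291, 0.0123]
tool_rot: [0.045, 1.57, -0.045]
force: [0.0, 0.2, -2.1]
width: 0.0223
```

Emit:
{"fn": "jog_arm", "kwargs": {
  "commands": [
    {"rx": 0,"ry": 0,"rz": 0,"dx": 0,"dy": -0.04,"dz": 0.002,"grip": -1},
    {"rx": 0,"ry": 0,"rz": 0,"dx": 0,"dy": -0.08,"dz": 0.004,"grip": -1},
    {"rx": 0,"ry": 0,"rz": 0,"dx": 0,"dy": -0.12,"dz": 0.006,"grip": -1},
    {"rx": 0,"ry": 0,"rz": 0,"dx": 0,"dy": -0.16,"dz": 0.008,"grip": -1},
    {"rx": 0,"ry": 0,"rz": 0,"dx": 0,"dy": -0.2,"dz": 0.01,"grip": -1}
  ]
}}

```text
t: 12.1
ee_pos: [0.5162, -0.0889, 0.0123]
tool_rot: [0.045, 1.57, -0.045]
force: [-0.7, 1.4, -2.2]
width: 0.0223
```

```bash
sed -i 's/f\[150:240,160:240\],None,fx=8,fy=6.5/f[130:280,180:340],None,fx=4.5,fy=4/' look.py; python3 look.py a5
```

```text
12.1 [ 0.5162 -0.0889  0.0123] [-0.66  1.37 -2.19] [0.02 0.01 0.  ]
```

View pics/a5.png

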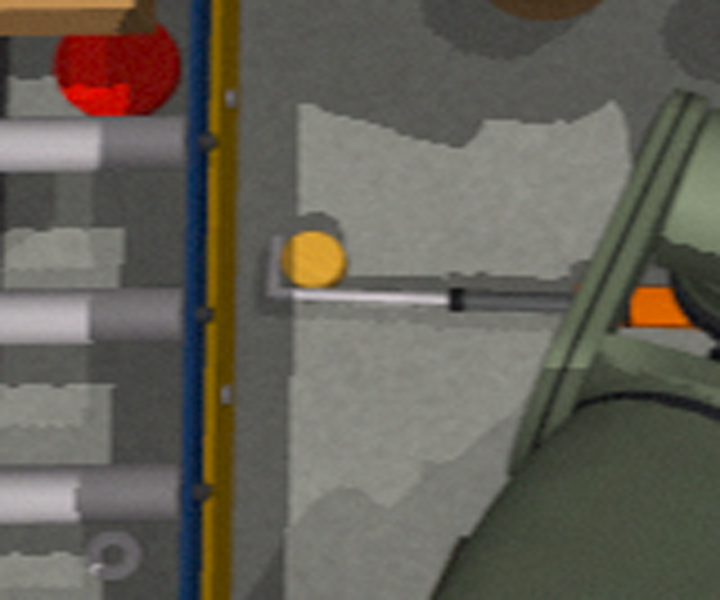

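Emit:
{"fn": "jog_arm", "kwargs": {
  "commands": [
    {"rx": 0,"ry": 0,"rz": 0,"dx": 0,"dy": -0.05,"dz": 0.0025,"grip": -1},
    {"rx": 0,"ry": 0,"rz": 0,"dx": 0,"dy": -0.1,"dz": 0.005,"grip": -1},
    {"rx": 0,"ry": 0,"rz": 0,"dx": 0,"dy": -0.15,"dz": 0.0075,"grip": -1},
    {"rx": 0,"ry": 0,"rz": 0,"dx": 0,"dy": -0.2,"dz": 0.01,"grip": -1},
    {"rx": 0,"ry": 0,"rz": 0,"dx": 0,"dy": -0.23,"dz": 0.01,"grip": -1}
  ]
}}

```text
t: 12.65
ee_pos: [0.5155, -0.1589, 0.0125]
tool_rot: [0.046, 1.57, -0.046]
force: [0.4, 0.6, -2.2]
width: 0.0221
```

```bash
python3 look.py a6
```

```text
12.65 [ 0.5155 -0.1589  0.0125] [ 0.37  0.64 -2.19] [ 0.09 -0.03  0.01]
```

View pics/a6.png

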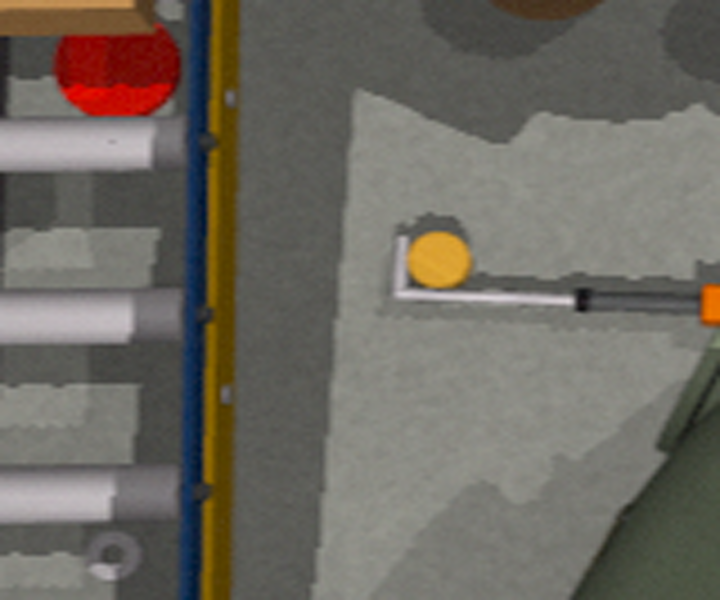

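Emit:
{"fn": "jog_arm", "kwargs": {
  "commands": [
    {"rx": 0,"ry": 0,"rz": 0,"dx": 0,"dy": 0.02,"dz": -0.015,"grip": -1},
    {"rx": 0,"ry": 0,"rz": 0,"dx": 0,"dy": 0.02,"dz": -0.02,"grip": -1},
    {"rx": 0,"ry": 0,"rz": 0,"dx": -0.08,"dy": 0.02,"dz": -0.02,"grip": -1},
    {"rx": 0,"ry": 0,"rz": 0,"dx": -0.16,"dy": 0.02,"dz": -0.02,"grip": -1},
    {"rx": 0,"ry": 0,"rz": 0,"dx": -0.16,"dy": 0.02,"dz": -0.02,"grip": -1}
  ]
}}

```text
t: 13.2
ee_pos: [0.5124, -0.1511, 0.0635]
tool_rot: [0.042, 1.563, -0.046]
force: [0.8, -0.3, -1.1]
width: 0.0221
```

Emit:
{"fn": "jog_arm", "kwargs": {
  "commands": [
    {"rx": 0,"ry": 0,"rz": 0,"dx": 0,"dy": 0.0,"dz": -0.08,"grip": -1},
    {"rx": 0,"ry": 0,"rz": 0,"dx": 0,"dy": 0.0,"dz": -0.16,"grip": -1},
    {"rx": 0,"ry": 0,"rz": 0,"dx": 0,"dy": 0.0,"dz": -0.24,"grip": -1},
    {"rx": 0,"ry": 0,"rz": 0,"dx": 0,"dy": 0.0,"dz": -0.28,"grip": -1},
    {"rx": 0,"ry": 0,"rz": 0,"dx": 0,"dy": 0.0,"dz": -0.28,"grip": -1}
  ]
}}

```text
t: 13.7
ee_pos: [0.4237, -0.1447, 0.0592]
tool_rot: [0.046, 1.573, -0.044]
force: [-0.3, 0.3, -1.8]
width: 0.0222
```

```bash
python3 look.py a7; python3 -c "
from tgt import *
o=bot.get_obs();plan([o['ee_pos'][0],o['ee_pos'][1],.0078],None)
f=optics.grab_frame('scene'); cv2.imwrite('pics/s7.png',f)"
```

```text
13.7 [ 0.4237 -0.1447  0.0592] [-0.26  0.29 -1.8 ] [-0.11  0.    0.01]
at [ 0.4255 -0.1455  0.0599] t 13.75 F [ 0.23  0.21 -1.42] w 0.0223
shift dx,dy,dz [ 0.174 -0.    -0.   ] rows 1.041576110535878
```

View pics/a7.png

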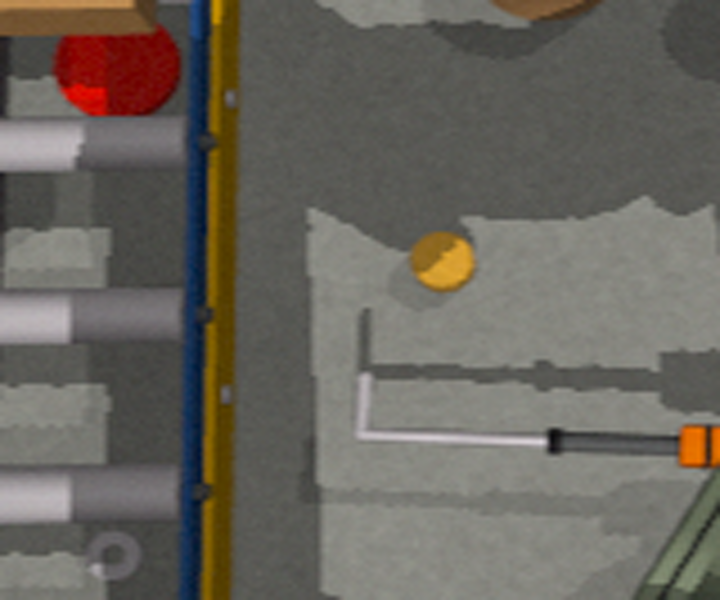

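View pics/s7.png

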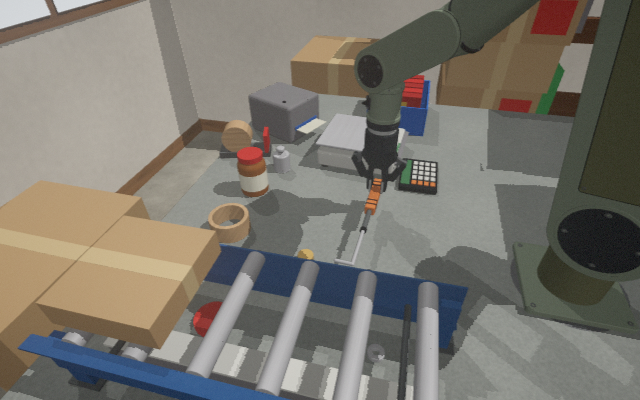

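Emit:
{"fn": "jog_arm", "kwargs": {
  "commands": [
    {"rx": 0,"ry": 0,"rz": 0,"dx": 0.06,"dy": 0.0,"dz": 0,"grip": -1},
    {"rx": 0,"ry": 0,"rz": 0,"dx": 0.12,"dy": 0.0,"dz": 0,"grip": -1},
    {"rx": 0,"ry": 0,"rz": 0,"dx": 0.155,"dy": 0.0,"dz": 0,"grip": -1},
    {"rx": 0,"ry": 0,"rz": 0,"dx": 0.168,"dy": 0.0,"dz": 0,"grip": -1},
    {"rx": 0,"ry": 0,"rz": 0,"dx": 0.168,"dy": 0.0,"dz": 0,"grip": -1}
  ]
}}

```text
t: 14.3
ee_pos: [0.426, -0.1458, 0.0095]
tool_rot: [0.045, 1.571, -0.045]
force: [0.5, 0.1, -1.0]
width: 0.0219
```

Emit:
{"fn": "jog_arm", "kwargs": {
  "commands": [
    {"rx": 0,"ry": 0,"rz": 0,"dx": 0.002,"dy": 0.0,"dz": 0,"grip": -1},
    {"rx": 0,"ry": 0,"rz": 0,"dx": 0.002,"dy": 0.0,"dz": 0,"grip": -1}
  ]
}}

```text
t: 14.5
ee_pos: [0.4265, -0.1462, 0.0099]
tool_rot: [0.044, 1.569, -0.046]
force: [-0.2, 0.2, -1.6]
width: 0.0224
```

Emit:
{"fn": "jog_arm", "kwargs": {
  "commands": [
    {"rx": 0,"ry": 0,"rz": 0,"dx": 0.004,"dy": 0.0,"dz": 0,"grip": -1},
    {"rx": 0,"ry": 0,"rz": 0,"dx": 0.007,"dy": 0.0,"dz": 0,"grip": -1},
    {"rx": 0,"ry": 0,"rz": 0,"dx": 0.007,"dy": 0.0,"dz": 0,"grip": -1}
  ]
}}

```text
t: 14.8
ee_pos: [0.4261, -0.1461, 0.0076]
tool_rot: [0.045, 1.569, -0.045]
force: [1.1, -0.3, -0.1]
width: 0.0221
```

Supported now (wrist force z about 0). Opening.

Emit:
{"fn": "jog_arm", "kwargs": {
  "commands": [
    {"rx": 0,"ry": 0,"rz": 0,"dx": 0,"dy": 0,"dz": 0,"grip": 1},
    {"rx": 0,"ry": 0,"rz": 0,"dx": 0,"dy": 0,"dz": 0,"grip": 1},
    {"rx": 0,"ry": 0,"rz": 0,"dx": 0,"dy": 0,"dz": 0,"grip": 1},
    {"rx": 0,"ry": 0,"rz": 0,"dx": 0,"dy": 0,"dz": 0,"grip": 1},
    {"rx": 0,"ry": 0,"rz": 0,"dx": 0,"dy": 0,"dz": 0,"grip": 1}
  ]
}}

```text
t: 15.3
ee_pos: [0.4258, -0.1458, 0.0072]
tool_rot: [0.045, 1.57, -0.045]
force: [0.8, 0.4, 1.0]
width: 0.0853
```

Emit:
{"fn": "jog_arm", "kwargs": {
  "commands": [
    {"rx": 0,"ry": 0,"rz": 0,"dx": 0,"dy": 0,"dz": 0,"grip": 1},
    {"rx": 0,"ry": 0,"rz": 0,"dx": -0.08,"dy": 0,"dz": 0,"grip": 1},
    {"rx": 0,"ry": 0,"rz": 0,"dx": -0.2,"dy": 0,"dz": 0,"grip": 1},
    {"rx": 0,"ry": 0,"rz": 0,"dx": -0.35,"dy": 0,"dz": 0,"grip": 1},
    {"rx": 0,"ry": 0,"rz": 0,"dx": -0.4,"dy": 0,"dz": 0,"grip": 1}
  ]
}}

```text
t: 15.8
ee_pos: [0.4285, -0.1473, 0.1317]
tool_rot: [0.042, 1.563, -0.048]
force: [0.4, -0.2, 1.1]
width: 0.0852
```

```bash
cat > wt.py <<'E'
from tgt import *
o=bot.get_obs()
f=optics.grab_frame('top'); cv2.imwrite('pics/t9.png',f)
H,S,V=cv2.split(cv2.cvtColor(f,cv2.COLOR_BGR2HSV))
m=((H>12)&(H<28)&(S>120)&(V>60)).astype(np.uint8); m[:,:245]=0;m[:,310:]=0;m[:165]=0;m[230:]=0
n,l,s,c=cv2.connectedComponentsWithStats(m); i=1+s[1:,4].argmax(); print(s[i],c[i],onz('top',c[i][0],c[i][1],.024))
w=optics.grab_frame('wrist'); cv2.imwrite('pics/w9.png',w)
g=onz('top',c[i][0],c[i][1],.024)
print(proj('wrist',g,o)); plan([g[0],g[1],.12],down([1,0.]),o)
E
python3 wt.py
```

```text
[271 188  14  15 168] [277.8452381  194.93452381] [0.54533689 0.07191924 0.024     ]
[428.25702602 -52.05860848]
at [ 0.4285 -0.1473  0.1317] t 15.8 F [ 0.43 -0.22  1.1 ] w 0.0852
shift dx,dy,dz [0.039 0.752 0.347] rows 4.974197502977416
turn [-0.036  0.005  0.002] rows 0.3858968851742711
```

View pics/t9.png

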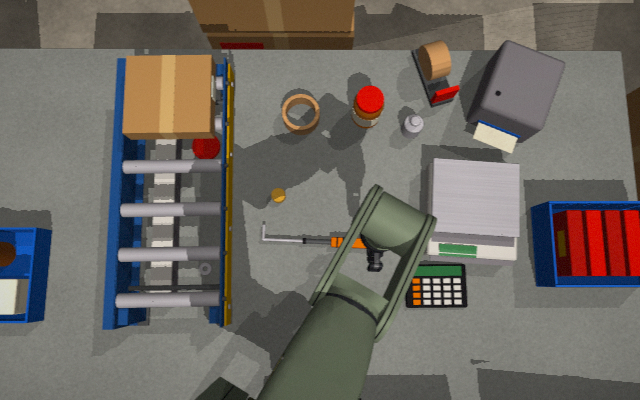

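View pics/w9.png

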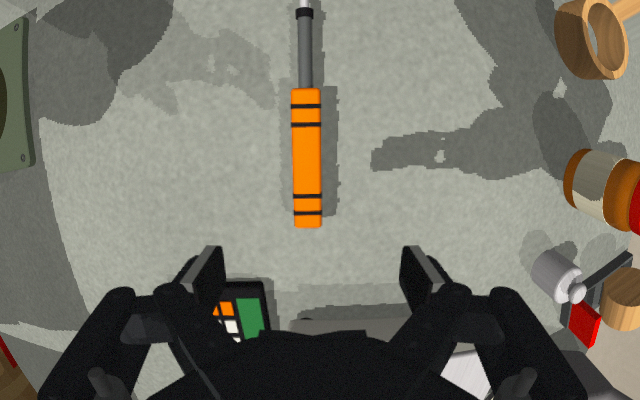

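Emit:
{"fn": "jog_arm", "kwargs": {
  "commands": [
    {"rx": -0.036,"ry": 0.005,"rz": 0,"dx": 0.04,"dy": 0.66,"dz": 0.347,"grip": 1},
    {"rx": -0.036,"ry": 0.005,"rz": 0,"dx": 0.04,"dy": 0.66,"dz": 0.347,"grip": 1},
    {"rx": -0.036,"ry": 0.005,"rz": 0,"dx": 0.04,"dy": 0.66,"dz": 0.347,"grip": 1},
    {"rx": -0.036,"ry": 0.005,"rz": 0,"dx": 0.04,"dy": 0.66,"dz": 0.347,"grip": 1},
    {"rx": -0.036,"ry": 0.005,"rz": 0,"dx": 0.04,"dy": 0.66,"dz": 0.347,"grip": 1}
  ]
}}

```text
t: 16.4
ee_pos: [0.541, 0.0493, 0.1128]
tool_rot: [-0.001, 1.581, 0.003]
force: [0.7, -0.7, 0.0]
width: 0.0855
```

Emit:
{"fn": "jog_arm", "kwargs": {
  "commands": [
    {"rx": 0,"ry": 0,"rz": 0,"dx": 0,"dy": 0,"dz": 0,"grip": 1},
    {"rx": 0,"ry": 0,"rz": 0,"dx": 0,"dy": 0,"dz": 0,"grip": 1}
  ]
}}

```text
t: 16.6
ee_pos: [0.5395, 0.0462, 0.1131]
tool_rot: [-0.001, 1.583, 0.0]
force: [-0.0, -1.1, 0.9]
width: 0.0853
```

```bash
cat > wt2.py <<'E'
from tgt import *
o=bot.get_obs()
w=optics.grab_frame('wrist'); cv2.imwrite('pics/w10.png',w)
H,S,V=cv2.split(cv2.cvtColor(w,cv2.COLOR_BGR2HSV))
m=((H>12)&(H<28)&(S>120)&(V>60)).astype(np.uint8); m[:,:250]=0;m[:,380:]=0
n,l,s,c=cv2.connectedComponentsWithStats(m); i=1+s[1:,4].argmax(); print(s[i],c[i],onz('wrist',*c[i],.02,o))
print('expected',proj('wrist',[.5453,.0719,.024],o))
plan([.5453,.0719,.006],down([1,0.]),o)
E
python3 wt2.py
```

```text
[ 250    0  130   20 2243] [313.19037004   8.15960767] [0.54010856 0.19663704 0.02      ]
expected [320.09917087 168.85258938]
at [0.5395 0.0462 0.1131] t 16.6 F [-0.01 -1.13  0.87] w 0.0853
shift dx,dy,dz [0.357 0.086 0.024] rows 2.206076973811672
turn [ 0.    -0.008  0.   ] rows 0.0797964092109772
```

View pics/w10.png

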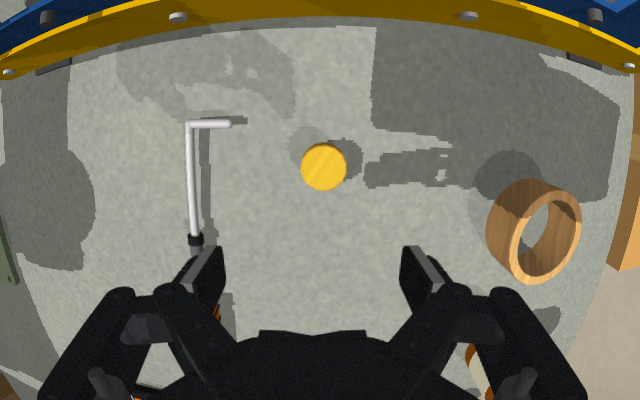

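```bash
python3 - <<'E'
from tgt import *
o=bot.get_obs(); print(onz('wrist',324,166,.024,o)); plan([.547,.073,.006],down([1,0.]),o)
for p in ((190,122),(231,124)): print(onz('wrist',*p,.012,o))
E
```

```text
[0.54832601 0.07333188 0.024     ]
at [0.5395 0.0455 0.1135] t 16.65 F [ 0.34 -0.67  0.78] w 0.0855
shift dx,dy,dz [0.358 0.092 0.029] rows 2.2240231264709114
turn [-0.    -0.007  0.   ] rows 0.076386960920462
[0.43858214 0.1096339  0.012     ]
[0.47436063 0.10609443 0.012     ]
```

Emit:
{"fn": "jog_arm", "kwargs": {
  "commands": [
    {"rx": 0,"ry": -0.007,"rz": 0,"dx": 0.03,"dy": 0.092,"dz": 0.029,"grip": 1},
    {"rx": 0,"ry": -0.007,"rz": 0,"dx": 0.12,"dy": 0.092,"dz": 0.029,"grip": 1},
    {"rx": 0,"ry": -0.007,"rz": 0,"dx": 0.22,"dy": 0.092,"dz": 0.029,"grip": 1},
    {"rx": 0,"ry": -0.007,"rz": 0,"dx": 0.28,"dy": 0.092,"dz": 0.029,"grip": 1},
    {"rx": 0,"ry": -0.007,"rz": 0,"dx": 0.28,"dy": 0.092,"dz": 0.029,"grip": 1}
  ]
}}

```text
t: 17.15
ee_pos: [0.545, 0.0721, 0.0276]
tool_rot: [0.002, 1.576, -0.002]
force: [-0.1, -0.5, -1.4]
width: 0.0854
```

```bash
python3 - <<'E'
from tgt import *
o=bot.get_obs()
w=optics.grab_frame('wrist'); cv2.imwrite('pics/w11.png',w)
print('expected',proj('wrist',[.547,.073,.024],o))
plan([.547,.073,.005],down([1,0.]),o)
E
```

```text
expected [314.58027179 247.20589257]
at [0.545  0.0721 0.0276] t 17.15 F [-0.05 -0.52 -1.42] w 0.0854
shift dx,dy,dz [0.075 0.003 0.007] rows 0.45422166398638725
turn [-0.002 -0.003 -0.   ] rows 0.040610907820736085
```

View pics/w11.png

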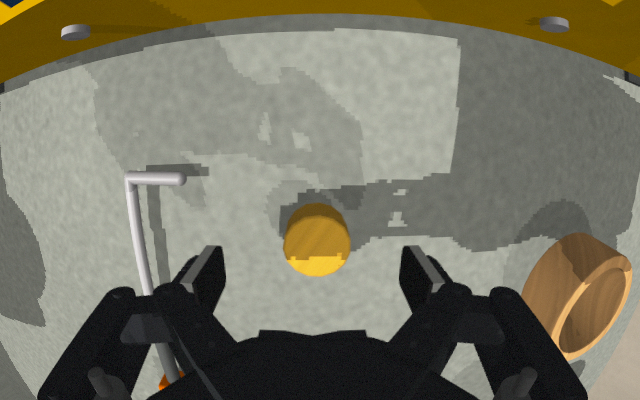

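Emit:
{"fn": "jog_arm", "kwargs": {
  "commands": [
    {"rx": 0,"ry": 0,"rz": 0,"dx": 0.03,"dy": 0.014,"dz": 0.01,"grip": 1},
    {"rx": 0,"ry": 0,"rz": 0,"dx": 0.06,"dy": 0.014,"dz": 0.01,"grip": 1},
    {"rx": 0,"ry": 0,"rz": 0,"dx": 0.072,"dy": 0.014,"dz": 0.01,"grip": 1},
    {"rx": 0,"ry": 0,"rz": 0,"dx": 0.072,"dy": 0.014,"dz": 0.01,"grip": 1}
  ]
}}

```text
t: 17.6
ee_pos: [0.5517, 0.0777, 0.0091]
tool_rot: [0.001, 1.569, -0.0]
force: [-0.5, 0.1, -0.6]
width: 0.0853
```

Emit:
{"fn": "jog_arm", "kwargs": {
  "commands": [
    {"rx": 0,"ry": 0,"rz": 0,"dx": 0,"dy": 0,"dz": 0,"grip": -1},
    {"rx": 0,"ry": 0,"rz": 0,"dx": 0,"dy": 0,"dz": 0,"grip": -1},
    {"rx": 0,"ry": 0,"rz": 0,"dx": 0,"dy": 0,"dz": 0,"grip": -1},
    {"rx": 0,"ry": 0,"rz": 0,"dx": 0,"dy": 0,"dz": 0,"grip": -1},
    {"rx": 0,"ry": 0,"rz": 0,"dx": 0,"dy": 0,"dz": 0,"grip": -1}
  ],
  "squeeze": 50
}}

```text
t: 18.1
ee_pos: [0.5525, 0.0778, 0.0101]
tool_rot: [0.001, 1.567, -0.0]
force: [-0.9, 0.4, 2.7]
width: 0.0331
```

```bash
python3 - <<'E'
from tgt import *
w=optics.grab_frame('wrist'); cv2.imwrite('pics/w12.png',w)
o=bot.get_obs();print(o['ee_pos'],o['force'],o['width'])
E
```

```text
[0.55251096 0.07774718 0.0101241 ] [-1.61352494  0.38771072  4.37291312] 0.032962655059239246
```

View pics/w12.png

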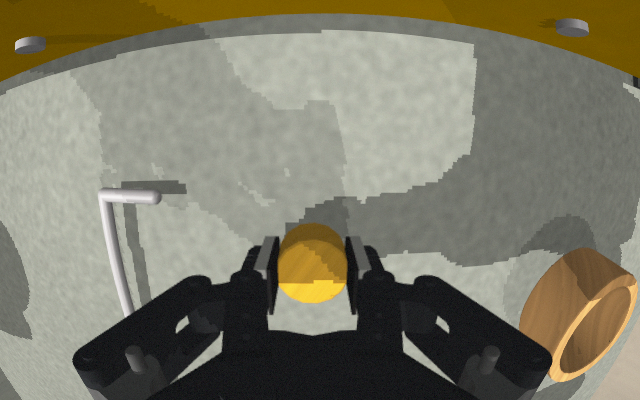

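Emit:
{"fn": "jog_arm", "kwargs": {
  "commands": [
    {"rx": 0,"ry": 0,"rz": 0,"dx": -0.03,"dy": 0,"dz": 0,"grip": -1},
    {"rx": 0,"ry": 0,"rz": 0,"dx": -0.1,"dy": 0,"dz": 0,"grip": -1},
    {"rx": 0,"ry": 0,"rz": 0,"dx": -0.23,"dy": 0,"dz": 0,"grip": -1},
    {"rx": 0,"ry": 0,"rz": 0,"dx": -0.37,"dy": 0,"dz": 0,"grip": -1},
    {"rx": 0,"ry": 0,"rz": 0,"dx": -0.5,"dy": 0,"dz": 0,"grip": -1}
  ]
}}

```text
t: 18.65
ee_pos: [0.5512, 0.0777, 0.161]
tool_rot: [0.001, 1.568, -0.001]
force: [0.6, -0.6, -1.9]
width: 0.033
```

```bash
python3 - <<'E'
from tgt import *
w=optics.grab_frame('wrist'); cv2.imwrite('pics/w13.png',w)
t=optics.grab_frame('top'); cv2.imwrite('pics/t13.png',t)
plan([.524,-.4035,.19],down([1,0.]))
E
```

```text
at [0.5566 0.0777 0.1668] t 18.75 F [ 0.85 -0.3  -1.36] w 0.0325
shift dx,dy,dz [-0.079 -1.604 -0.106] rows 9.656555905769824
turn [-0.     0.011 -0.   ] rows 0.11594768528764812
```

View pics/w13.png

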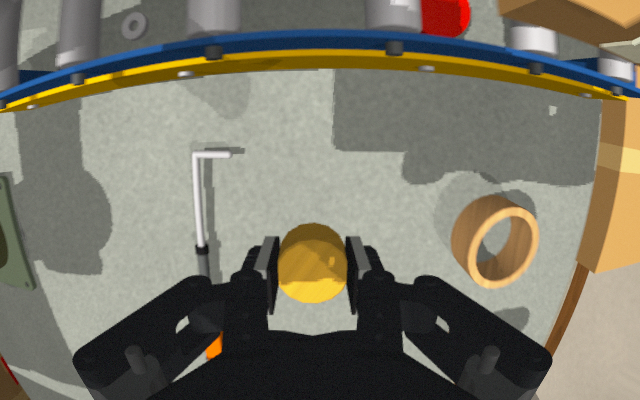

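Emit:
{"fn": "jog_arm", "kwargs": {
  "commands": [
    {"rx": 0,"ry": 0.01,"rz": 0,"dx": -0.05,"dy": -0.8,"dz": -0.05,"grip": -1},
    {"rx": 0,"ry": 0.01,"rz": 0,"dx": -0.05,"dy": -0.8,"dz": -0.05,"grip": -1},
    {"rx": 0,"ry": 0.01,"rz": 0,"dx": -0.05,"dy": -0.8,"dz": -0.05,"grip": -1},
    {"rx": 0,"ry": 0.01,"rz": 0,"dx": -0.05,"dy": -0.8,"dz": -0.05,"grip": -1},
    {"rx": 0,"ry": 0.01,"rz": 0,"dx": -0.05,"dy": -0.8,"dz": -0.05,"grip": -1}
  ]
}}

```text
t: 19.25
ee_pos: [0.5351, -0.1645, 0.1733]
tool_rot: [0.002, 1.585, -0.001]
force: [0.4, -0.3, -2.4]
width: 0.0332
```

```bash
python3 - <<'E'
from tgt import *
plan([.524,-.4035,.18],down([1,0.]))
E
```

```text
at [ 0.5351 -0.1645  0.1733] t 19.25 F [ 0.4  -0.27 -2.35] w 0.0332
shift dx,dy,dz [-0.022 -0.797 -0.036] rows 4.787034699453739
turn [-0.001 -0.009 -0.   ] rows 0.09680305950572979
```

Emit:
{"fn": "jog_arm", "kwargs": {
  "commands": [
    {"rx": 0,"ry": -0.009,"rz": 0,"dx": -0.02,"dy": -0.79,"dz": -0.036,"grip": -1},
    {"rx": 0,"ry": -0.009,"rz": 0,"dx": -0.02,"dy": -0.79,"dz": -0.036,"grip": -1},
    {"rx": 0,"ry": -0.009,"rz": 0,"dx": -0.02,"dy": -0.79,"dz": -0.036,"grip": -1},
    {"rx": 0,"ry": -0.009,"rz": 0,"dx": -0.02,"dy": -0.79,"dz": -0.036,"grip": -1},
    {"rx": 0,"ry": -0.009,"rz": 0,"dx": -0.02,"dy": -0.79,"dz": -0.036,"grip": -1}
  ]
}}

```text
t: 19.75
ee_pos: [0.524, -0.402, 0.1788]
tool_rot: [0.003, 1.571, -0.001]
force: [0.6, 0.4, -2.1]
width: 0.0332
```

Emit:
{"fn": "jog_arm", "kwargs": {
  "commands": [
    {"rx": 0,"ry": 0,"rz": 0,"dx": 0,"dy": 0,"dz": 0,"grip": -1},
    {"rx": 0,"ry": 0,"rz": 0,"dx": 0,"dy": 0,"dz": 0,"grip": -1}
  ]
}}

```text
t: 19.95
ee_pos: [0.5244, -0.3994, 0.1785]
tool_rot: [0.005, 1.571, 0.0]
force: [-0.2, 0.1, -2.3]
width: 0.0326
```

```bash
python3 - <<'E'
from tgt import *
plan([.524,-.4035,.11],down([1,0.]))
w=optics.grab_frame('wrist'); cv2.imwrite('pics/w14.png',w)
o=bot.get_obs()
for p in ((.624,-.31),(.612,-.516),(.425,-.498),(.435,-.29),(.524,-.4035)): print(proj('wrist',[*p,.08],o))
E
```

```text
at [ 0.5244 -0.3994  0.1785] t 19.95 F [-0.2   0.09 -2.27] w 0.0326
shift dx,dy,dz [ 0.228 -0.014 -0.001] rows 1.3731528634819192
turn [-0.002 -0.    -0.002] rows 0.028339576088548254
[434.24092857  92.52298325]
[400.18524013 312.68189929]
[208.71679811 297.38990748]
[198.46725433  68.11338304]
[310.37557223 204.46728168]
```

View pics/w14.png

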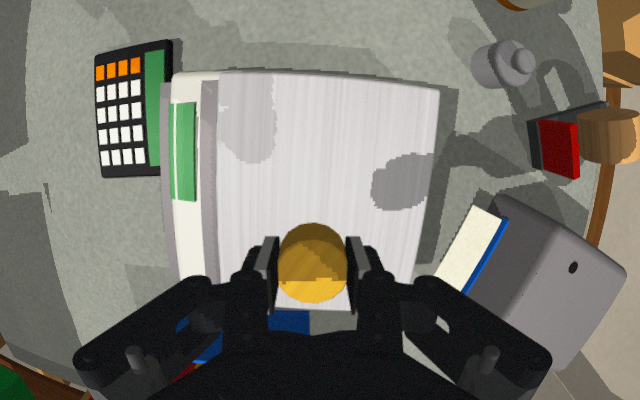

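```bash
python3 - <<'E'
from tgt import *
o=bot.get_obs()
for p in ((220,72),(440,90),(216,150),(216,220),(436,150),(428,200),(415,265),(280,310),(350,312)): print(p,onz('wrist',*p,.08,o).round(4))
print('w', onz('wrist',312,256,.19,o))
E
```

```text
(220, 72) [ 0.4533 -0.2949  0.08  ]
(440, 90) [ 0.6291 -0.3075  0.08  ]
(216, 150) [ 0.448  -0.3576  0.08  ]
(216, 220) [ 0.4431 -0.4174  0.08  ]
(436, 150) [ 0.6276 -0.3572  0.08  ]
(428, 200) [ 0.624  -0.4001  0.08  ]
(415, 265) [ 0.6193 -0.462   0.08  ]
(280, 310) [ 0.4945 -0.5091  0.08  ]
(350, 312) [ 0.5615 -0.5119  0.08  ]
w [ 0.52543606 -0.39488468  0.19      ]
```

```bash
python3 - <<'E'
from tgt import *
plan([.533,-.405,.098],down([1,0.]))
E
```

```text
at [ 0.5247 -0.3982  0.1787] t 20.0 F [-0.81 -0.31 -2.53] w 0.033
shift dx,dy,dz [ 0.269 -0.024  0.028] rows 1.6278054652087954
turn [-0.001 -0.    -0.002] rows 0.023718457430285965
```

Emit:
{"fn": "jog_arm", "kwargs": {
  "commands": [
    {"rx": 0,"ry": 0,"rz": 0,"dx": 0.06,"dy": -0.024,"dz": 0.028,"grip": -1},
    {"rx": 0,"ry": 0,"rz": 0,"dx": 0.13,"dy": -0.024,"dz": 0.028,"grip": -1},
    {"rx": 0,"ry": 0,"rz": 0,"dx": 0.2,"dy": -0.024,"dz": 0.028,"grip": -1},
    {"rx": 0,"ry": 0,"rz": 0,"dx": 0.25,"dy": -0.024,"dz": 0.028,"grip": -1},
    {"rx": 0,"ry": 0,"rz": 0,"dx": 0.26,"dy": -0.024,"dz": 0.028,"grip": -1}
  ]
}}

```text
t: 20.5
ee_pos: [0.5328, -0.4034, 0.0993]
tool_rot: [0.003, 1.574, 0.005]
force: [-0.2, 0.1, -1.5]
width: 0.0329
```

Emit:
{"fn": "jog_arm", "kwargs": {
  "commands": [
    {"rx": 0,"ry": 0,"rz": 0,"dx": 0,"dy": 0,"dz": 0,"grip": -1},
    {"rx": 0,"ry": 0,"rz": 0,"dx": 0,"dy": 0,"dz": 0,"grip": -1}
  ]
}}

```text
t: 20.7
ee_pos: [0.5349, -0.4068, 0.1039]
tool_rot: [-0.001, 1.568, -0.001]
force: [-0.3, 0.1, -1.7]
width: 0.033
```

```bash
python3 - <<'E'
from tgt import *
plan([.533,-.405,.0905],down([1,0.]))
E
```

```text
at [ 0.5349 -0.4068  0.1039] t 20.7 F [-0.28  0.14 -1.7 ] w 0.033
shift dx,dy,dz [ 0.045  0.006 -0.006] rows 0.2725818877823849
turn [-0.     0.002  0.001] rows 0.02317720426714467
```

Emit:
{"fn": "jog_arm", "kwargs": {
  "commands": [
    {"rx": 0,"ry": 0,"rz": 0,"dx": 0.015,"dy": 0.003,"dz": -0.003,"grip": -1},
    {"rx": 0,"ry": 0,"rz": 0,"dx": 0.03,"dy": 0.003,"dz": -0.003,"grip": -1},
    {"rx": 0,"ry": 0,"rz": 0,"dx": 0.036,"dy": 0.003,"dz": -0.003,"grip": -1},
    {"rx": 0,"ry": 0,"rz": 0,"dx": 0.036,"dy": 0.003,"dz": -0.003,"grip": -1}
  ]
}}

```text
t: 21.1
ee_pos: [0.5328, -0.4054, 0.0912]
tool_rot: [0.002, 1.57, -0.0]
force: [0.6, 0.2, -2.3]
width: 0.0327
```

Emit:
{"fn": "jog_arm", "kwargs": {
  "commands": [
    {"rx": 0,"ry": 0,"rz": 0,"dx": 0.004,"dy": 0,"dz": 0,"grip": -1},
    {"rx": 0,"ry": 0,"rz": 0,"dx": 0.004,"dy": 0,"dz": 0,"grip": -1},
    {"rx": 0,"ry": 0,"rz": 0,"dx": 0.004,"dy": 0,"dz": 0,"grip": -1}
  ]
}}

```text
t: 21.4
ee_pos: [0.5332, -0.4057, 0.0906]
tool_rot: [0.001, 1.569, -0.001]
force: [-0.1, -0.7, -2.4]
width: 0.033
```

Emit:
{"fn": "jog_arm", "kwargs": {
  "commands": [
    {"rx": 0,"ry": 0,"rz": 0,"dx": 0.003,"dy": 0,"dz": 0,"grip": -1},
    {"rx": 0,"ry": 0,"rz": 0,"dx": 0.003,"dy": 0,"dz": 0,"grip": -1},
    {"rx": 0,"ry": 0,"rz": 0,"dx": 0.003,"dy": 0,"dz": 0,"grip": -1}
  ]
}}

```text
t: 21.7
ee_pos: [0.5333, -0.4058, 0.0902]
tool_rot: [0.0, 1.569, -0.001]
force: [-1.0, 0.6, -0.8]
width: 0.033
```

Emit:
{"fn": "jog_arm", "kwargs": {
  "commands": [
    {"rx": 0,"ry": 0,"rz": 0,"dx": 0.003,"dy": 0,"dz": 0,"grip": -1},
    {"rx": 0,"ry": 0,"rz": 0,"dx": 0.003,"dy": 0,"dz": 0,"grip": -1},
    {"rx": 0,"ry": 0,"rz": 0,"dx": 0.003,"dy": 0,"dz": 0,"grip": -1}
  ]
}}

```text
t: 22.0
ee_pos: [0.5334, -0.4058, 0.0901]
tool_rot: [0.0, 1.569, -0.001]
force: [-2.2, 1.4, 4.8]
width: 0.0328
```

Emit:
{"fn": "jog_arm", "kwargs": {
  "commands": [
    {"rx": 0,"ry": 0,"rz": 0,"dx": -0.002,"dy": 0,"dz": 0,"grip": -1},
    {"rx": 0,"ry": 0,"rz": 0,"dx": -0.002,"dy": 0,"dz": 0,"grip": 0},
    {"rx": 0,"ry": 0,"rz": 0,"dx": -0.002,"dy": 0,"dz": 0,"grip": 0.3},
    {"rx": 0,"ry": 0,"rz": 0,"dx": -0.002,"dy": 0,"dz": 0,"grip": 0.6},
    {"rx": 0,"ry": 0,"rz": 0,"dx": -0.002,"dy": 0,"dz": 0,"grip": 1}
  ]
}}

```text
t: 22.5
ee_pos: [0.5331, -0.4055, 0.089]
tool_rot: [0.001, 1.569, -0.0]
force: [0.0, -0.2, 0.4]
width: 0.0807
```

Emit:
{"fn": "jog_arm", "kwargs": {
  "commands": [
    {"rx": 0,"ry": 0,"rz": 0,"dx": 0,"dy": 0,"dz": 0,"grip": 1},
    {"rx": 0,"ry": 0,"rz": 0,"dx": 0,"dy": 0,"dz": 0,"grip": 1},
    {"rx": 0,"ry": 0,"rz": 0,"dx": -0.05,"dy": 0,"dz": 0,"grip": 1},
    {"rx": 0,"ry": 0,"rz": 0,"dx": -0.15,"dy": 0,"dz": 0,"grip": 1},
    {"rx": 0,"ry": 0,"rz": 0,"dx": -0.28,"dy": 0,"dz": 0,"grip": 1}
  ]
}}

```text
t: 23.0
ee_pos: [0.5319, -0.4046, 0.1728]
tool_rot: [0.003, 1.572, 0.002]
force: [0.1, -0.0, 0.2]
width: 0.0857
```

Emit:
{"fn": "jog_arm", "kwargs": {
  "commands": [
    {"rx": 0,"ry": 0,"rz": 0,"dx": -0.1,"dy": 0.1,"dz": -0.3,"grip": 1},
    {"rx": 0,"ry": 0,"rz": 0,"dx": -0.1,"dy": 0.3,"dz": -0.5,"grip": 1},
    {"rx": 0,"ry": 0,"rz": 0,"dx": -0.1,"dy": 0.3,"dz": -0.5,"grip": 1},
    {"rx": 0,"ry": 0,"rz": 0,"dx": -0.1,"dy": 0.3,"dz": -0.5,"grip": 1},
    {"rx": 0,"ry": 0,"rz": 0,"dx": -0.1,"dy": 0.3,"dz": -0.5,"grip": 1}
  ]
}}

```text
t: 23.5
ee_pos: [0.3808, -0.3134, 0.2044]
tool_rot: [0.001, 1.569, -0.001]
force: [-0.1, -1.0, -0.4]
width: 0.0855
```

```bash
python3 - <<'E'
from tgt import *
for n in ('top','scene'): cv2.imwrite(f'pics/{n}_end.png',optics.grab_frame(n))
o=bot.get_obs(); print(o['t'],o['ee_pos'],o['force'],o['width'])
f=cv2.imread('pics/top_end.png'); H,S,V=cv2.split(cv2.cvtColor(f,cv2.COLOR_BGR2HSV))
m=((H>12)&(H<28)&(S>120)&(V>60)).astype(np.uint8); m[:,:440]=0;m[:,510:]=0;m[:160]=0;m[235:]=0
n,l,s,c=cv2.connectedComponentsWithStats(m)
for i in range(1,n): print(s[i],c[i],onz('top',*c[i],.104))
E
```

```text
23.6 [ 0.38346156 -0.31600552  0.20473461] [ 0.7886434  -0.09554936  0.37898767] 0.08550755723829306
[472 188  17  16 208] [479.84134615 195.29326923] [ 0.53078057 -0.40802132  0.104     ]
```

View pics/top_end.png

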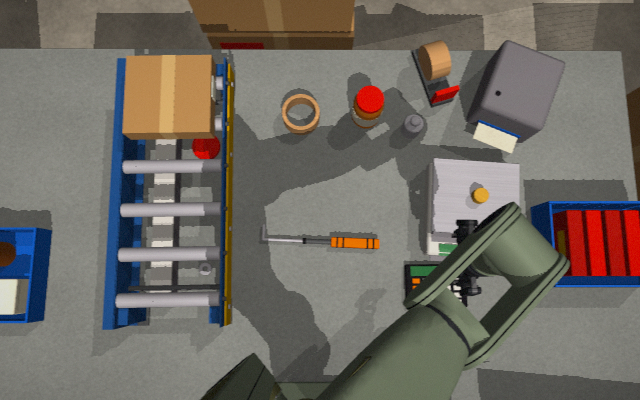

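View pics/scene_end.png

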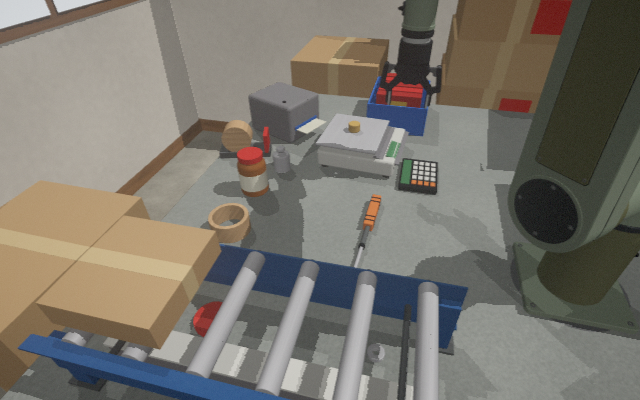

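Emit:
{"fn": "jog_arm", "kwargs": {
  "commands": [
    {"rx": 0,"ry": 0,"rz": 0,"dx": 0,"dy": 0,"dz": 0,"grip": 1},
    {"rx": 0,"ry": 0,"rz": 0,"dx": 0,"dy": 0,"dz": 0,"grip": 1},
    {"rx": 0,"ry": 0,"rz": 0,"dx": 0,"dy": 0,"dz": 0,"grip": 1}
  ]
}}

```text
t: 23.9
ee_pos: [0.3837, -0.316, 0.203]
tool_rot: [0.001, 1.569, -0.0]
force: [0.4, 0.5, -0.2]
width: 0.0854
```

```bash
python3 -c "
from plant import bot
print(bot.job_done())"
```

```text
the job is handed in; nothing more can be done
None
```

I fetched the weight with the hook, set it on the scale's pan and handed the job in at about 24 s. No verdict was reported.

- **Fetching:** I felt for the trunking with the hook (wrist force reached about 5.5 N) and backed off. I then slid the toe along it behind the weight and drew the weight about 105 mm clear of the guard, with the fingers off it throughout.
- **Hook:** I laid it down flat on the bench in front of the conveyor and let go.
- **Weight:** I set it on the pan with about 7 N of contact force. It lies flat at about (0.531, −0.408).
- **Last checks:** In the final pictures the bystanders look unmoved, by eye only. The gripper is open and clear at z = 0.20 m, with the wrist force near zero.
- **Disagreements:**
  - The first top-view estimate of the pan centre, (0.524, −0.404), was about 10 mm off the wrist view's (0.534, −0.406). I used roughly the wrist value because it matched the pan's 180 × 210 mm size. The weight is about 4 mm from it, or 8 mm from the other estimate, both within the 30 mm limit.
  - The finger opening read 2 to 3 mm under the true size on both grasps. Both grasps held.

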